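# Put the lens blocks away and hang the rinse cup to dry

### The arm

A 6-joint arm with a two-finger parallel gripper is mounted at the origin on the work surface. World frame = base frame: x ahead of the robot, y to its left, z up, the work surface at z = 0. Lengths are in mm, angles in rad, forces in N, time in s.
With the tool pointing down it reaches from about 350 to 775 mm from the base axis. Payload 5.5 kg.
Tool frame: the origin (TCP) lies at the very end of the fingers, on their centre line; the grasp point (between the pads) lies 19 mm behind it; x points along the fingers, y is the direction in which the jaws open and shut, and the axes are right-handed (so a half turn about x gives the same grasp; the last joint's range is limited). The gripper opens to 85 mm and grips with 20 to 120 N. Pads are 22 mm wide; open, the fingers measure 114 mm over their backs; the gripper's body (76 mm by 85 mm) begins 54 mm behind the grasp point. The pads swing forward as they close: fully open they stand 13 mm farther back than shut.
Start: joints at [-0.14, 0.313, 0.046, 1.304, 0, 1.431], TCP at [575.044, -0.016, 193.323] pointing down, gripper open.
Joint ranges: [-2.76, 2.76], [-0.86, 1.69], [-1.03, 1.26], [-2.2, 2.34], [-1.47, 1.5], [-3.14, 3.14]. Speed limits (rad/s): [2.57, 2.57, 3.14, 3.14, 3.14, 3.14].

### API

Orientations are given as [roll, pitch, yaw] about the fixed x, y, z axes, in that order (R = Rz(yaw) Ry(pitch) Rx(roll)).
In Python, from bench import arm gives the robot as it stands.
- The arm moves only by the tool move_arm, never from a script. Its argument "motion" is a list of rows, each a list of 3 entries, a list of its own where there are three numbers: the shift along the tool's x, y, z in cm, then the turn, a rotation vector about the tool's x, y, z in rad, then the gripper's target within -1 to 1 (shut at 1, half-way at 0, fully open at -1). In form: [[[x, y, z], [ax, ay, az], grip], ...]. A call has 1 to 12 rows; each row shifts and turns the commanded pose from where the row before left it, along the tool's axes as they then stand; what a row does not reach is not made up. A row lasts 1/12 s, in which the tool goes at most 41.7 mm and 7.16 degrees, less where a joint would pass 70% of its speed; a pose out of reach is approached as far as the arm can. A call is refused whole if a number of a shift passes 4.17 or a number of a turn 0.125, either way. A call with a gripper value outside its range is refused whole. The fingers move at their own pace and stop on an object; "grip_force" is the grip in N (left out, the last holds). Time passes only in rows, so rows that do not move let the fingers close. It gives the time, the measured TCP pose, the force and the opening at its end, in the units of the state.
- arm.state(): the state, without advancing time (a new reading comes with each control period).
- arm.capture(name): name is "scene" or "side" or "wrist"; returns a dict with "color" (384x512x3 uint8, blue, green, red), "range_z" (384x512 float32, mm along the optical axis (not along the pixel's ray), 0 where there is no reading), "fx", "fy", "cx", "cy" (pixels), "dist_coeffs" ([k1, k2, p1, p2, k3] as OpenCV has them; the pictures are not rectified), "R" (3x3) and "t" (3): a world point X has camera coordinates R X + t. Camera axes: x right, y down, z forward; pixel columns grow to the right and rows downward; lengths in mm; the calibration is good to about 2 mm. A picture is of the moment at which its call begins.
- arm.close_job(): hands the job in, once; it reports no verdict.
Trained networks look in the newest picture that a camera, given by its name, has taken for a name from the list of things; names that differ only in an ending like _2 or _b are one class to them, and where a whole thing is asked for, a point or a joint stands for the part that bears it (a point fixed in the world has none). Each returns a list of dicts, best first, with "conf" (0 to 1); they miss things now and then, are a little off and sometimes report something else, mostly with a low value. They report only what shows in the picture. A call takes as long as a camera call. They do not tell look-alikes from the thing itself.
- arm.spot_in(camera, target): "point" ([row, column] in pixels, amid what is visible of it).
The state is a dict: "clock": time; "joint_pos": joint angles; "joint_vel": joint speeds; "joint_efforts": joint torques, N m; "tcp_pos": TCP position; "orientation": TCP orientation; "ft_force": force on the tool from outside, world axes, zero at the start; "moment": the same for the moment, N m; "gripper_width": finger opening in mm.
Only numpy, scipy, OpenCV 4.12 (cv2) and the standard library are available. Lean on these libraries where they do the work, as an engineer would, in place of code of your own. Each camera call takes 0.05 s, during which the arm holds its last target.

### The job

The lens blocks have been rinsed and need putting away: take the stopper out of the storage jar, put every red lens block on the bench into the jar through its neck, and set the stopper fully home in the neck again. Stand the empty rinse cup from the cradle upside down over the peg of the drying stand, its rim down on the ribs of the stand, and leave the other things on the bench where they are.

Things in the scene. Friction and masses are not known exactly. Their poses are not given: they have to be found in the camera images.
- jar: storage jar of clear plastic, fixed, standing upright in a steel foot; wide round body 92 mm across outside (84 inside), 140 mm high overall, shoulder sloping in from 100 to 118 mm height, then a straight narrow neck 48 mm across outside and 40 mm inside; inner floor 5 mm above the bench with a low rounded bump, 16 mm off the middle, that rises to 22 mm. Origin: centre of its underside; z up
- jar_mouth (a point): centre of the jar's mouth, on the axis at the top of the neck, 140 mm above the bench
- cap: loose grey plastic stopper of the jar, about 60 g, starting in the neck: at the bottom a plug 34 mm across and 14 mm long, above it a disc 58 mm across and 8 mm thick, on top a round grip knob 22 mm across and 26 mm tall (48 mm tall in all). Origin: centre of the plug's underside; z up towards the knob. Seated, the disc lies on the neck's rim and the origin is 14 mm below the jar's mouth. It stands by itself on its plug on the bench
- cradle: fixed steel drain cradle that the rinse cup lies in: base plate 100 x 56 mm, 6 mm thick, and two V supports 64 mm apart (34 mm to the -x and 30 mm to the +x side of the middle), 48 mm wide at most, narrower than the cup. Origin: centre of its underside; its x axis is the line of the cup lying in it. It stands mid-bench; nothing taller than 12 mm stands within 25 mm of the sides of the cup
- cup: loose white plastic rinse cup, round and straight-sided, 52 mm across outside, 45 mm inside, 84 mm long, bottom 4 mm thick, about 60 g; empty. It starts lying level in the cradle, its axis 70 mm above the bench, its mouth pointing away from the robot. Origin: centre of the outside of the closed bottom; its x axis runs along the cup's axis towards the mouth
- cup_mouth (a point): centre of the cup's mouth, 84 mm from the cup's origin along the cup's x axis
- peg_stand: fixed steel drying stand: round foot 96 mm across and 20 mm high with a raised cross of ribs to 26 mm, and from its middle an upright round-topped peg 22 mm across, its tip 95 mm above the bench. Origin: centre of the underside; z up. The inverted cup stands with its rim on the ribs, the peg inside it without touching its bottom
- peg_seat (a point): point on the peg's axis at the height of the top of the ribs, 26 mm above the bench: where the centre of the cup's mouth comes to lie
- frame: blue acetate spectacle frame lying flat, about 140 x 60 mm, at the far side of the bench; bystander. Origin: between the rims, on the bench
- caliper: steel lens caliper lying flat, dial 44 mm across with jaws, 125 mm long, 11 mm thick; bystander. Origin: under the dial's centre; y axis towards the jaws
- cone: grey rubber sanding cone standing up, 40 mm across the base, 58 mm high; bystander. Origin: centre of its underside
- driver: screwdriver lying flat, 150 mm long; bystander. Origin: about its middle
- lens: clear round lens blank lying flat, 66 mm across, 6 mm thick; bystander. Origin: centre of its underside
- block1: red plastic lens block, all alike, about 15 g: a round flange 26 mm across and 8 mm thick with a round stem 14 mm across on it, 30 mm tall in all; starts standing on its flange on the near part of the bench. Origin: centre of the flange's underside; z along the stem. Three to five of the five blocks are present, any others are absent
- block2: red plastic lens block, all alike, about 15 g: a round flange 26 mm across and 8 mm thick with a round stem 14 mm across on it, 30 mm tall in all; starts standing on its flange on the near part of the bench. Origin: centre of the flange's underside; z along the stem. Three to five of the five blocks are present, any others are absent
- block3: red plastic lens block, all alike, about 15 g: a round flange 26 mm across and 8 mm thick with a round stem 14 mm across on it, 30 mm tall in all; starts standing on its flange on the near part of the bench. Origin: centre of the flange's underside; z along the stem. Three to five of the five blocks are present, any others are absent
- block4: red plastic lens block, all alike, about 15 g: a round flange 26 mm across and 8 mm thick with a round stem 14 mm across on it, 30 mm tall in all; starts standing on its flange on the near part of the bench. Origin: centre of the flange's underside; z along the stem. Three to five of the five blocks are present, any others are absent
- block5: red plastic lens block, all alike, about 15 g: a round flange 26 mm across and 8 mm thick with a round stem 14 mm across on it, 30 mm tall in all; starts standing on its flange on the near part of the bench. Origin: centre of the flange's underside; z along the stem. Three to five of the five blocks are present, any others are absent
There are look-alikes about, which are no part of the job. What is shaped like the cap but green is not meant.

How it is judged (in metres and radians):
At the end, for the whole second after the job is handed in: Every block present is in the jar below 100 mm; stopper seated upright (0.12 rad), within 7 mm of the neck's axis and 4 mm of home; cup mouth down (0.12 rad), its mouth within 15 mm of the peg's axis and 6 mm of the ribs' height; both at rest (horizontal distance between each of block1, block2, block3, block4, block5 and jar below 0.044 m and z of block1 in the frame of jar between 0 and 0.1 m and z of block2 in the frame of jar between 0 and 0.1 m and z of block3 in the frame of jar between 0 and 0.1 m and z of block4 in the frame of jar between 0 and 0.1 m and z of block5 in the frame of jar between 0 and 0.1 m and horizontal distance between cap and jar below 0.007 m and z of cap in the frame of jar_mouth below -0.01 m and angle between cap's own z axis and vertical below 0.12 rad and linear speed of each of cap, cup below 0.03 m/s and horizontal distance between cup_mouth and peg_seat below 0.015 m and z of cup_mouth in the frame of peg_seat between -0.006 and 0.006 m and angle between cup's own x axis and vertical above 3.02 rad); the robot touches nothing.
It fails at once if the spectacle frame is moved more than 40 mm (distance of frame from where it was at the start of the episode above 0.04 m).
It fails at once if the caliper is moved more than 40 mm (distance of caliper from where it was at the start of the episode above 0.04 m).
It fails at once if the sanding cone is moved more than 40 mm (distance of cone from where it was at the start of the episode above 0.04 m).
It fails at once if the screwdriver is moved more than 40 mm (distance of driver from where it was at the start of the episode above 0.04 m).
It fails at once if the lens blank is moved more than 40 mm (distance of lens from where it was at the start of the episode above 0.04 m).
Of block1, block2, block3, block4, block5 only 3 to 5 are there at a start; the rules pass over those that are not, and their reading is None.
At some moment in a run one of block1, block2, block3, block4, block5 may be knocked a few centimetres aside while the robot is not near it.
It also fails if it takes over 210 s, if anything falls off the work surface, if the arm or the gripper's body presses on something with over 40 N, if the wrist force passes 120 N, or if a joint passes its speed limit or range.

## Working session

There is one attempt and no reset: what is moved stays moved. The work goes in short steps, Python scripts to look and compute and a tool call to move; the robot and the scene stay as the last step left them, time stands still between calls to the robot, and variables do not carry over. Pictures are saved under pics/ and viewed, and the job is handed in when it is done.

Besides the shell and the picture viewer there is one more tool, called after "Call:" as name(argument=value, ...) on one line, values as JSON. move_arm: Moves the arm, as the interface text tells. Its arguments: {"type":"object","properties":{"motion":{"type":"array","items":{"type":"array"}},"grip_force":{"type":"number"}},"required":["motion"]}

```bash
ls; mkdir -p pics; python3 - <<'E'
from bench import arm
import cv2
print(arm.state())
for n in ["scene","side","wrist"]:
    c=arm.capture(n); cv2.imwrite(f"pics/{n}0.png",c["color"])
    print(n,c["fx"],c["fy"],c["cx"],c["cy"],c["dist_coeffs"],c["R"],c["t"])
E
```

```text
pics
{'clock': 0.0, 'joint_pos': array([-1.39642755e-01,  3.14015205e-01,  4.49198622e-02,  1.30362806e+00,
        2.13877592e-05,  1.43113993e+00]), 'joint_vel': array([-0.00020619, -0.00244431, -0.00098508,  0.00108833,  0.0006796 ,
       -0.00154022]), 'joint_efforts': array([-2.90074182e-03, -4.80629075e+01,  2.98531097e+01,  1.95313990e-02,
       -3.83516899e-04, -4.27451073e-05]), 'tcp_pos': array([5.74376150e+02, 6.07787081e-02, 1.92376383e+02]), 'orientation': array([-1.72155079,  1.56886913,  2.99085181]), 'ft_force': array([-0.77462257,  0.11439398,  0.36213196]), 'moment': array([ 0.02500962, -0.03245982, -0.03027911]), 'gripper_width': 85.52014004444534}
scene 426.8755181015609 426.8755181015609 260.6115504830937 190.5558028613848 [0.01422132 0.         0.         0.         0.        ] [[-8.54001796e-01  5.20269592e-01 -6.96045579e-04]
 [ 3.80539966e-01  6.23727759e-01 -6.82753994e-01]
 [-3.54781999e-01 -5.83338010e-01 -7.30647999e-01]] [ 482.30878943 -124.4222288  1630.94111723]
side 438.8276122762687 438.8276122762687 251.01828414703843 194.06263399324303 [-0.05439697  0.          0.          0.          0.        ] [[ 0.83370425 -0.55221008  0.00111824]
 [-0.38195098 -0.57811412 -0.72103919]
 [ 0.39881158  0.60070632 -0.69289338]] [-476.43763061  276.2986677  1037.70250239]
wrist 275.43647103157554 275.43647103157554 253.01532158500314 192.12461797629817 [-0.04681468  0.          0.          0.          0.        ] [[ 9.99998916e-01 -1.52651003e-04 -1.46478504e-03]
 [ 2.67422652e-04 -9.59256786e-01  2.82535568e-01]
 [-1.44823433e-03 -2.82535653e-01 -9.59255705e-01]] [-575.27139579  -36.80093745  379.49238917]
```

View pics/scene0.png

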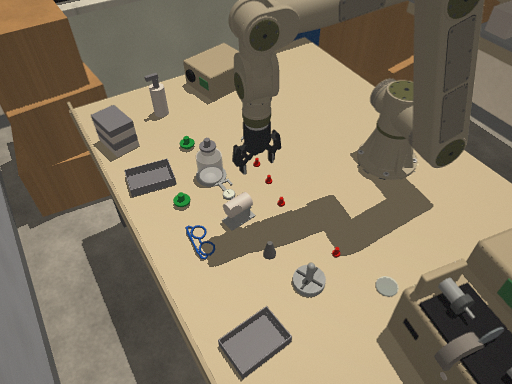

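View pics/side0.png

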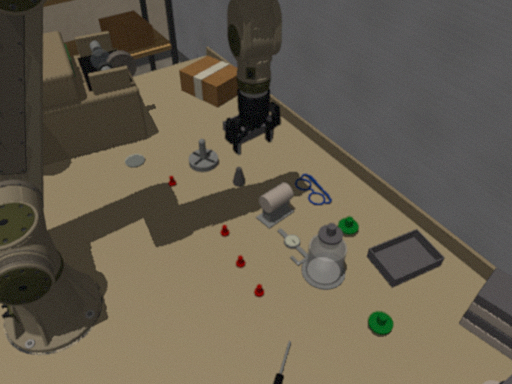

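View pics/wrist0.png

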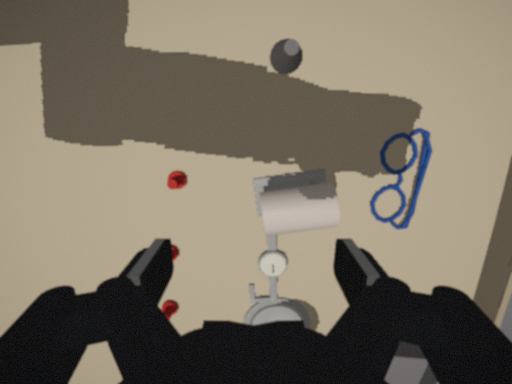

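```bash
cat > h.py <<'E'
from bench import arm
import cv2, numpy as np
from scipy.spatial.transform import Rotation as Rot
def K(c): return np.array([[c["fx"],0,c["cx"]],[0,c["fy"],c["cy"]],[0,0,1]])
def ray(c,uv):
    n=cv2.undistortPoints(np.array(uv,float).reshape(-1,1,2),K(c),np.array(c["dist_coeffs"])).reshape(-1,2)
    d=np.c_[n,np.ones(len(n))]
    return d
def atz(c,uv,z):
    d=ray(c,uv)@c["R"]; C=-c["R"].T@c["t"]
    s=(z-C[2])/d[:,2]; return C+d*s[:,None]
def cloud(c):
    h,w=c["range_z"].shape
    u,v=np.meshgrid(np.arange(w),np.arange(h))
    d=ray(c,np.c_[u.ravel(),v.ravel()])*c["range_z"].reshape(-1,1)
    P=(d-c["t"])@c["R"]
    P[c["range_z"].ravel()<=0]=np.nan
    return P.reshape(h,w,3)
def proj(c,P):
    p,_=cv2.projectPoints(np.array(P,float).reshape(-1,3),cv2.Rodrigues(c["R"])[0],np.array(c["t"],float),K(c),np.array(c["dist_coeffs"]))
    return p.reshape(-1,2)
def red(c):
    h=cv2.cvtColor(c["color"],cv2.COLOR_BGR2HSV)
    return ((h[...,0]<8)|(h[...,0]>172))&(h[...,1]>150)&(h[...,2]>50)
def tool():
    s=arm.state(); return s["tcp_pos"],Rot.from_euler('xyz',s["orientation"]).as_matrix()
E
python3 - <<'E'
from h import *
np.set_printoptions(precision=1,suppress=True)
C={n:arm.capture(n) for n in ["scene","side","wrist"]}
P={n:cloud(C[n]) for n in C}
for t in ["jar","cap","cradle","cup","peg_stand","frame","caliper","cone","driver","lens","block1"]:
    for n in C:
        for d in arm.spot_in(n,t)[:6]:
            r,q=map(int,d["point"]); print(t,n,d["point"],round(d["conf"],2),P[n][r,q])
for n in C:
    m=red(C[n]).astype(np.uint8)
    k,l,st,ce=cv2.connectedComponentsWithStats(m)
    for i in range(1,k):
        if st[i,4]>8: print(n,ce[i],st[i,4],np.nanmedian(P[n][l==i],0),np.nanmax(P[n][l==i][:,2]), atz(C[n],ce[i],14)[0])
p,R=tool(); print(p); print(R)
E
```

```text
jar scene [169.6, 209.4] 0.68 [ 634.7 -231.    70.6]
jar side [262.0, 324.0] 0.63 [ 577.5 -299.    97.2]
jar side [260.0, 239.8] 0.2 [ 444.7 -135.9   23.6]
jar wrist [312.3, 274.5] 0.77 [ 607.8 -222.2   25.3]
cap scene [140.9, 183.7] 0.58 [ 628.5 -479.6   20. ]
cap scene [198.4, 182.4] 0.47 [ 761.4 -189.6   32. ]
cap scene [144.1, 205.7] 0.46 [ 624.4 -265.   155.3]
cap side [234.6, 333.3] 0.82 [ 615.1 -276.9  151.3]
cap side [322.1, 379.8] 0.58 [ 609.2 -464.6   33.7]
cradle scene [216.9, 237.6] 0.6 [629.8 -45.5   2.2]
cradle side [216.4, 274.0] 0.68 [618.2 -48.    7.5]
cradle wrist [180.2, 286.9] 0.87 [621.1 -19.2   6. ]
cradle wrist [207.9, 294.7] 0.58 [620.3 -28.2  91.7]
cup scene [203.6, 236.3] 0.84 [641.2 -23.7  96. ]
cup side [201.5, 277.1] 0.57 [613.3 -63.9  83.5]
cup wrist [211.7, 297.6] 0.64 [623.3 -31.7  94.7]
peg_stand scene [281.5, 306.7] 0.71 [586.9 288.7  25.4]
peg_stand scene [252.1, 269.6] 0.58 [625.5 148.9  28.2]
peg_stand side [162.6, 204.2] 0.83 [562.2 258.4  20.5]
peg_stand side [265.2, 322.5] 0.31 [ 576.  -296.    83.4]
peg_stand side [377.0, 280.7] 0.24 [ 355.1 -
[... 1795 characters left out ...]
 9.8] 30.636562575199942 [443.6 247.9  14. ]
side [171.6 181.3] 49 [436.6 238.   12.1] 30.55676388288759 [437.2 239.4  14. ]
side [224.3 230.7] 65 [467.7 -24.6   9.8] 31.840348423166876 [468.6 -22.8  14. ]
side [240.  261.5] 74 [ 447.1 -137.2   10.7] 33.2446188293509 [ 448. -135.   14.]
side [258.7 290.6] 85 [ 437.4 -235.8    9.6] 33.312778491454615 [ 438.5 -234.5   14. ]
wrist [176.2 179.7] 239 [473.7 -15.6  10.6] 31.854953935820397 [472.  -16.8  14. ]
wrist [173.7 251.9] 65 [ 458.9 -127.1    8.3] 246.05237953934562 [ 459.4 -125.6   14. ]
wrist [168.6 308.3] 188 [ 444.3 -224.5    9.6] 311.46945548739603 [ 442.4 -225.5   14. ]
[575.   -0.  193.3]
[[ 0.  1. -0.]
 [-0. -0. -1.]
 [-1.  0.  0.]]
```

```bash
cat > loc.py <<'E'
from h import *
from scipy.optimize import least_squares
np.set_printoptions(precision=1,suppress=True)
def circ(P,r,c0):
    f=lambda q: np.hypot(P[:,0]-q[0],P[:,1]-q[1])-r
    s=least_squares(f,c0,loss='soft_l1',f_scale=2); return s.x,np.median(np.abs(s.fun))
E
python3 - <<'E'
from loc import *
C={n:arm.capture(n) for n in ["scene","side","wrist"]}
P={n:cloud(C[n]) for n in C}
def near(n,xy,r,z0,z1):
    p=P[n].reshape(-1,3); 
    with np.errstate(all='ignore'):
        return p[(np.hypot(p[:,0]-xy[0],p[:,1]-xy[1])<r)&(p[:,2]>z0)&(p[:,2]<z1)]
for n in ["scene","side"]:
    for nm,xy,r,z0,z1,rr in [("knob",(615,-275),40,152,172,11),("disc",(615,-275),45,138,152,None),("foot",(610,-265),80,4,30,None),("peg",(575,272),35,35,90,11),("pegall",(575,272),60,12,24,None)]:
        p=near(n,xy,r,z0,z1)
        print(n,nm,len(p),np.median(p,0) if len(p) else '', p.min(0) if len(p) else'', p.max(0) if len(p) else '')
        if rr: print(circ(p,rr,xy))
for n in C:
    p=near(n,(625,-32),70,50,100); print(n,"cup",len(p),p.min(0),p.max(0))
    # axis fit: line with radius 26 at z=70
    def f(q):
        d=np.array([np.cos(q[2]),np.sin(q[2])]); lat=-(p[:,0]-q[0])*d[1]+(p[:,1]-q[1])*d[0]
        return np.hypot(lat,p[:,2]-q[3])-26
    s=least_squares(lambda q:f([625,*q]),[-32,0.1,70],loss='soft_l1',f_scale=2)
    d=np.array([np.cos(s.x[1]),np.sin(s.x[1])]); al=(p[:,:2]-[625,s.x[0]])@d
    print(s.x.round(3),np.median(np.abs(s.fun)),np.percentile(al,[1,99]))
c=C["wrist"]; cv2.imwrite("pics/wz.png",cv2.resize(c["color"][150:384,200:400],None,fx=3,fy=2.5))
c=C["side"]; cv2.imwrite("pics/sz.png",cv2.resize(c["color"][140:340,140:400],None,fx=3,fy=3))
c=C["scene"]; cv2.imwrite("pics/cz.png",cv2.resize(c["color"][120:320,150:410],None,fx=3,fy=3))
E
```

```text
scene knob 37 [ 618.4 -262.   164.7] [ 606.5 -279.6  152.6] [ 626.4 -255.2  171.8]
(array([ 616.4, -268.6]), np.float64(1.9678743556176812))
scene disc 133 [ 621.9 -261.   144.3] [ 587.5 -293.8  138. ] [ 645.4 -237.   151.8]
scene foot 158 [ 627.1 -228.2   13.3] [ 573. -317.    4.] [ 667.  -187.9   29.9]
scene peg 100 [577.5 288.2  68.6] [562.2 273.6  35.3] [583.7 293.9  90. ]
(array([571.2, 281.3]), np.float64(0.8369513966246744))
scene pegall 605 [579.3 290.4  18.1] [523.5 232.2  12.2] [619.4 330.2  24. ]
side knob 63 [ 607.  -273.8  163.1] [ 602.  -280.4  152.4] [ 619.2 -259.3  172. ]
(array([ 614.5, -267.7]), np.float64(0.9438633409052972))
side disc 304 [ 606.  -276.3  147.5] [ 584.9 -297.3  138.4] [ 642.3 -239.   151.7]
side foot 464 [ 583.7 -291.     7.3] [ 542.5 -336.2    4. ] [ 669.6 -185.1   29.9]
side peg 100 [567.  272.5  65.5] [559.3 264.9  35.3] [580.7 287.3  89.5]
(array([571.9, 280.9]), np.float64(1.1871812844940646))
side pegall 385 [563.6 267.1  18.4] [523.4 229.8  12.2] [618.7 328.5  24. ]
scene cup 425 [584.4 -62.   50.1] [673.9  -6.3  97.9]
[-39.7   0.2  67.1] 1.2942349788306622 [-35.9  46.1]
side cup 597 [583.4 -71.2  50.3] [671.7 -19.   98.6]
[-40.5   0.1  68.3] 1.3340052123362156 [-40.  43.]
wrist cup 3343 [583.  -65.7  50. ] [671.2  -7.   98.3]
[-38.6   0.1  70.1] 0.38855469829943345 [-38.1  43.2]
```

View pics/sz.png

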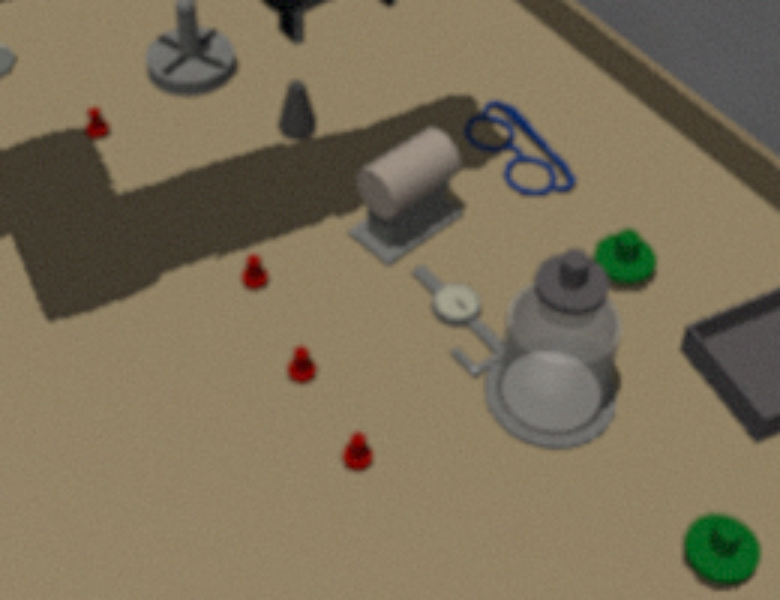

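View pics/cz.png

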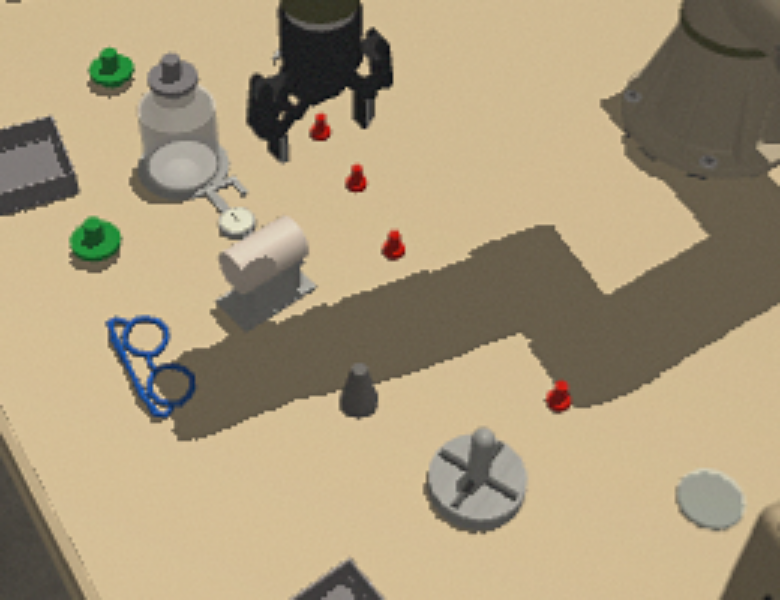

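Call:
move_arm(motion=[[[-0.1,0.5,3.83],[0,0,0],0],[[-0.1,0.5,3.83],[0,0,0],0],[[-0.1,0.5,3.83],[0,0,0],0],[[-0.1,0.5,3.83],[0,0,0],0],[[-0.1,0.5,3.83],[0,0,0],0],[[-0.1,0.5,3.83],[0,0,0],0],[[-0.1,0.5,3.82],[0,0,0],0],[[-0.1,0.55,0],[0,0,0],0],[[0,0,0],[0,0,0],0]], grip_force=40)

```text
clock: 2.85
tcp_pos: [615.8, -270.5, 200.4]
orientation: [-3.139, 1.57, 1.569]
ft_force: [-0.8, 0.6, -1.0]
gripper_width: 42.9
```

```bash
python3 - <<'E'
from loc import *
s=arm.state(); print(s["clock"],s["tcp_pos"],s["joint_pos"].round(3),s["gripper_width"])
c=arm.capture("wrist"); cv2.imwrite("pics/w1.png",c["color"])
P=cloud(c).reshape(-1,3); 
p=P[(np.hypot(P[:,0]-615,P[:,1]+268)<35)&(P[:,2]>152)&(P[:,2]<185)]; print(len(p),p.min(0),p.max(0),circ(p[p[:,2]<172],11,(615,-268)))
p=P[(np.hypot(P[:,0]-615,P[:,1]+268)<40)&(P[:,2]>140)&(P[:,2]<152)];print(len(p),p.min(0),p.max(0))
E
```

```text
2.85 [ 615.8 -270.5  200.4] [-0.5  0.5  0.4  1.4  0.   1. ] 42.8573109800643
682 [ 604.1 -278.7  152.2] [ 625.2 -257.2  175.6] (array([ 614.2, -268.6]), np.float64(0.14520774940579528))
2527 [ 585.7 -296.8  140.3] [ 642.6 -239.3  152. ]
```

View pics/w1.png

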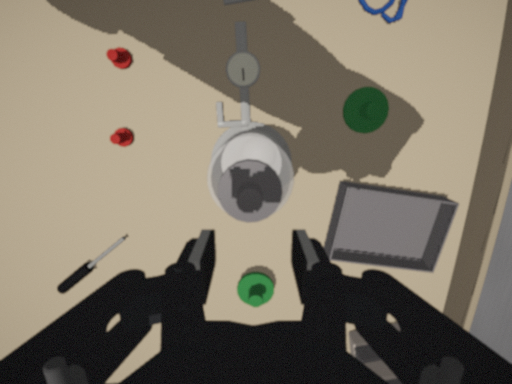

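Call:
move_arm(motion=[[[2.0,-0.1,0],[0,0,0],0],[[2.0,0,0],[0,0,0],0],[[0.9,0,0],[0,0,0],0],[[0,0,0],[0,0,0],0],[[0,0,0],[0,0,0],1],[[0,0,0],[0,0,0],1],[[0,0,0],[0,0,0],1],[[0,0,0],[0,0,0],1],[[0,0,0],[0,0,0],1]])

```text
clock: 3.65
tcp_pos: [615.0, -268.2, 153.3]
orientation: [1.073, 1.569, -0.498]
ft_force: [0.3, 0.7, -0.2]
gripper_width: 0.7
```

```bash
python3 - <<'E'
from loc import *
s=arm.state(); print(s["clock"],s["tcp_pos"],s["gripper_width"],s["ft_force"])
for n in ["wrist","side","scene"]:
    c=arm.capture(n); cv2.imwrite(f"pics/{n}2.png",c["color"])
    if n=="side": cv2.imwrite("pics/side2z.png",cv2.resize(c["color"][150:310,230:430],None,fx=4,fy=3.5))
E
```

```text
3.65 [ 615.  -268.2  153.3] 0.6773046499124873 [ 0.3  0.7 -0.2]
```

View pics/wrist2.png

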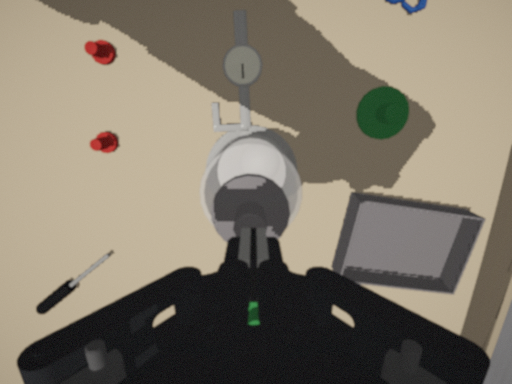

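View pics/side2z.png

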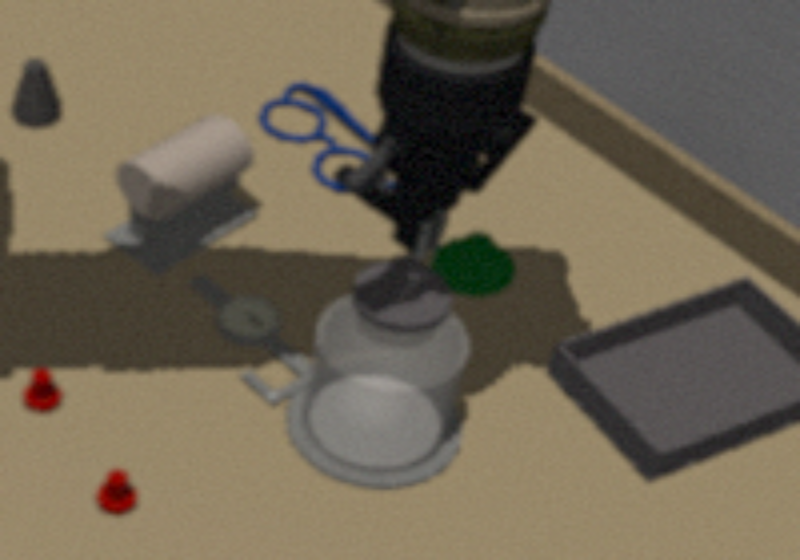

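```bash
python3 - <<'E'
from loc import *
c=arm.capture("wrist"); P=cloud(c)
p=P.reshape(-1,3)
q=p[(np.hypot(p[:,0]-615,p[:,1]+265)<40)&(p[:,2]>140)&(p[:,2]<152)];print("disc",len(q),q.min(0),q.max(0),np.median(q,0))
for v in range(195,262,5): print(v,P[v,250], P[v,238],P[v,262])
print(c["R"],c["t"],"TCP px",proj(c,[[615,-268.2,153.3],[615,-268,172]]))
cv2.imwrite("pics/w2z.png",cv2.resize(c["color"][170:290,180:330],None,fx=5,fy=5))
E
```

```text
disc 3185 [ 585.8 -289.9  140.5] [ 642.  -239.   151.9] [ 613.6 -258.6  147.9]
195 [ 613.6 -253.3  147.6] [ 605.2 -253.3  147.9] [ 622.1 -253.3  147.8]
200 [ 613.6 -257.1  147.6] [ 605.1 -257.   147.8] [ 622.1 -256.7  148.8]
205 [ 613.7 -257.1  158.2] [ 605.1 -260.6  148.2] [ 622.2 -260.8  147.7]
210 [ 613.8 -257.7  166.5] [ 605.4 -262.   154.8] [ 621.8 -260.9  157.8]
215 [ 613.9 -258.   174.5] [ 605.9 -261.8  164.8] [ 621.5 -260.3  168.6]
220 [ 613.8 -261.5  174.1] [ 606.4 -261.4  174.3] [ 621.3 -261.5  174.1]
225 [ 613.8 -265.5  172.7] [ 606.3 -264.8  174.2] [ 621.4 -265.   173.9]
230 [ 614.1 -257.3  198.6] [ 606.3 -268.4  173.9] [ 620.6 -258.   197. ]
235 [ 614.2 -257.4  204.6] [ 606.2 -272.   173.6] [ 620.3 -257.2  205. ]
240 [ 614.2 -257.6  209.8] [ 607.8 -261.4  202.1] [ 620.1 -257.1  210.7]
245 [ 614.3 -257.6  215. ] [ 608.1 -261.4  207.7] [ 620.  -258.   214.4]
250 [ 614.3 -257.5  220.2] [ 608.4 -261.2  213.4] [ 619.8 -257.5  220.3]
255 [ 614.4 -257.1  225.5] [ 608.6 -261.2  218.3] [ 619.7 -257.2  225.3]
260 [ 614.4 -257.4  229.2] [ 609.4 -256.3  231.1] [ 619.5 -256.3  231.1]
[[ 1.  -0.   0. ]
 [-0.  -1.   0.3]
 [ 0.  -0.3 -1. ]] [-615.9 -282.4  264.1] TCP px [[252.  217.6]
 [251.9 228.2]]
```

View pics/w2z.png

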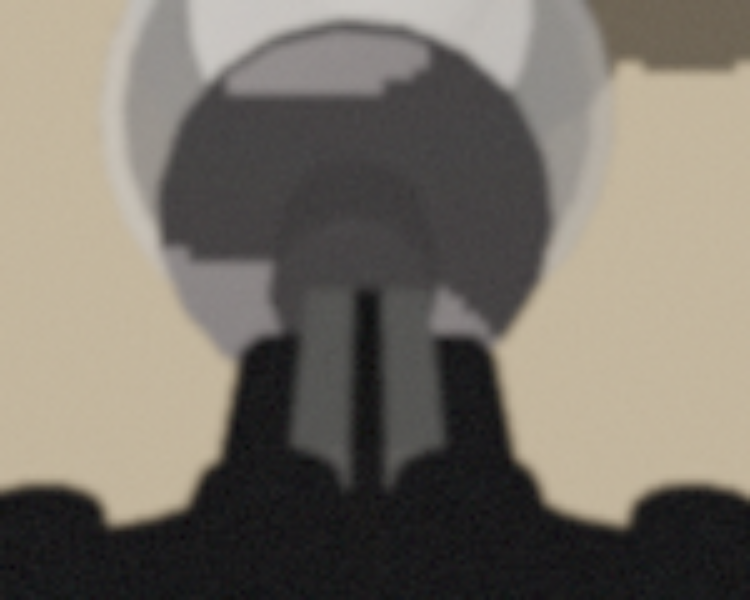

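Call:
move_arm(motion=[[[-1.0,0,0],[0,0,0],1],[[-1.0,0,0],[0,0,0],1],[[0,0,0],[0,0,0],1],[[0,0,0],[0,0,0],1]])

```text
clock: 4.18
tcp_pos: [615.4, -268.5, 174.0]
orientation: [1.055, 1.568, -0.516]
ft_force: [-0.5, 0.6, 0.5]
gripper_width: 0.1
```

```bash
python3 - <<'E'
from loc import *
s=arm.state(); print(s["clock"],s["tcp_pos"],s["gripper_width"],s["ft_force"])
c=arm.capture("wrist"); P=cloud(c)
cv2.imwrite("pics/w3z.png",cv2.resize(c["color"][170:290,180:330],None,fx=5,fy=5))
for v in range(200,262,4): print(v,P[v,247],P[v,251], P[v,255])
for n in ["side","scene"]:
    c=arm.capture(n); P=cloud(c).reshape(-1,3); b=c["color"].max(-1).ravel()
    tcp=s["tcp_pos"]; q=P[(np.hypot(P[:,0]-tcp[0],P[:,1]-tcp[1])<25)&(P[:,2]>177)&(P[:,2]<260)]
    print(n,len(q),np.sort(q[:,2])[:15])
    a,bb=proj(c,[tcp,tcp])[0].astype(int); cv2.imwrite(f"pics/{n}3z.png",cv2.resize(c["color"][bb-50:bb+50,a-60:a+60],None,fx=6,fy=6)); print(a,bb)
E
```

```text
4.1833 [ 615.4 -268.5  174. ] 0.089668067493169 [-0.5  0.6  0.5]
200 [ 612.2 -257.7  168.1] [ 615.1 -257.7  168.3] [ 617.9 -258.1  167. ]
204 [ 612.3 -259.   173.3] [ 615.1 -258.8  173.7] [ 617.9 -258.7  174. ]
208 [ 612.3 -261.9  173.2] [ 615.1 -261.6  174.1] [ 617.9 -261.8  173.6]
212 [ 612.3 -264.7  173.7] [ 615.1 -264.5  174.3] [ 617.9 -264.6  174.1]
216 [ 612.2 -267.7  173.8] [ 615.1 -267.4  174.4] [ 617.9 -267.6  174. ]
220 [ 612.2 -270.3  174.9] [ 615.1 -270.9  173.3] [ 617.9 -270.9  173.5]
224 [ 612.2 -274.   173.2] [ 615.  -274.   173.2] [ 617.9 -273.7  174. ]
228 [ 613.1 -257.8  216.9] [ 615.3 -257.7  217.1] [ 617.4 -257.5  217.4]
232 [ 613.2 -257.4  222.7] [ 615.3 -257.9  221.7] [ 617.4 -258.   221.5]
236 [ 613.3 -257.8  226.9] [ 615.3 -258.4  225.6] [ 617.3 -257.3  227.8]
240 [ 613.3 -258.1  230.7] [ 615.3 -257.5  232. ] [ 617.3 -257.6  231.7]
244 [ 613.4 -257.6  236. ] [ 615.3 -258.1  235. ] [ 617.3 -257.7  235.8]
248 [ 613.5 -258.1  238.9] [ 615.4 -257.8  239.5] [ 617.2 -258.   239.2]
252 [ 613.6 -257.   244.8] [ 615.4 -257.1  244.7] [ 617.2 -257.8  243.5]
256 [ 613.6 -257.4  247.7] [ 615.4 -257.8  246.9] [ 617.2 -257.8  247. ]
260 [ 613.7 -257.6  250.7] [ 615.4 -257.9  250.3] [ 617.1 -258.2  249.7]
side 154 [212.1 213.3 213.6 213.9 214.2 214.6 215.9 216.3 216.5 216.5 217.  218.
 218.1 218.9 219. ]
331 225
scene 114 [203.9 207.8 210.7 211.6 212.8 213.5 215.2 215.7 215.7 217.3 217.6 217.8
 218.4 218.6 218.8]
206 138
```

View pics/side3z.png

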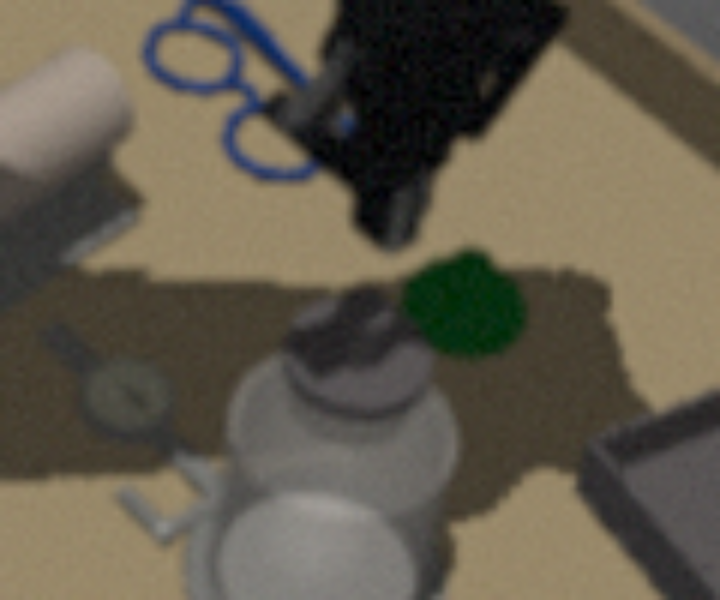

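View pics/w3z.png

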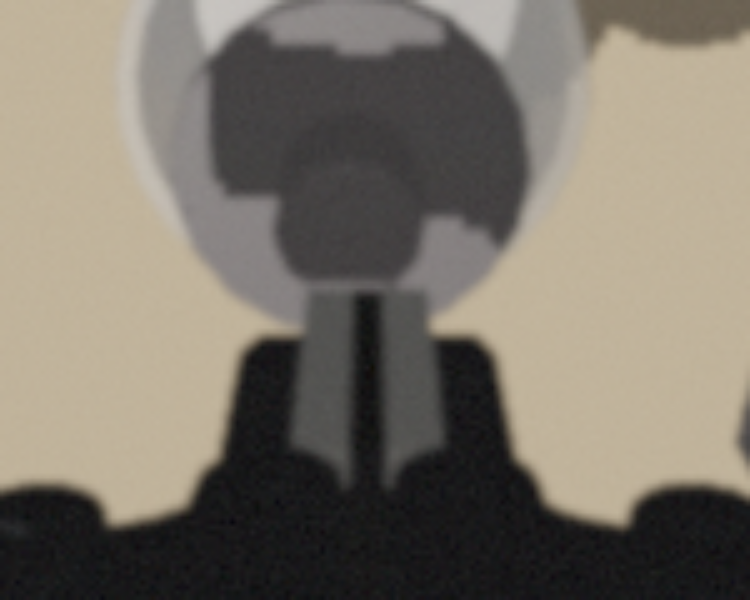

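Call:
move_arm(motion=[[[0,0,0],[0,0,0],0],[[0,0,0],[0,0,0],0],[[0,0,0],[0,0,0],0],[[0,0,0],[0,0,0],0],[[1.5,-0.1,0],[0,0,0],0],[[1.5,0,0],[0,0,0],0],[[1.5,0,0],[0,0,0],0],[[0,0,0],[0,0,0],0]])

```text
clock: 5.0
tcp_pos: [611.7, -267.0, 123.9]
orientation: [-2.104, 1.565, 2.608]
ft_force: [-0.5, -0.0, -0.1]
gripper_width: 42.6
```

```bash
python3 - <<'E'
from loc import *
s=arm.state(); print(s["clock"],s["tcp_pos"],s["gripper_width"],s["ft_force"])
c=arm.capture("wrist"); P=cloud(c)
cv2.imwrite("pics/w4z.png",cv2.resize(c["color"][150:300,150:350],None,fx=4,fy=4))
c=arm.capture("side")
cv2.imwrite("pics/s4z.png",cv2.resize(c["color"][160:280,260:400],None,fx=5,fy=5))
E
```

```text
5.0 [ 611.7 -267.   123.9] 42.63636061212866 [-0.5 -0.  -0.1]
```

View pics/w4z.png

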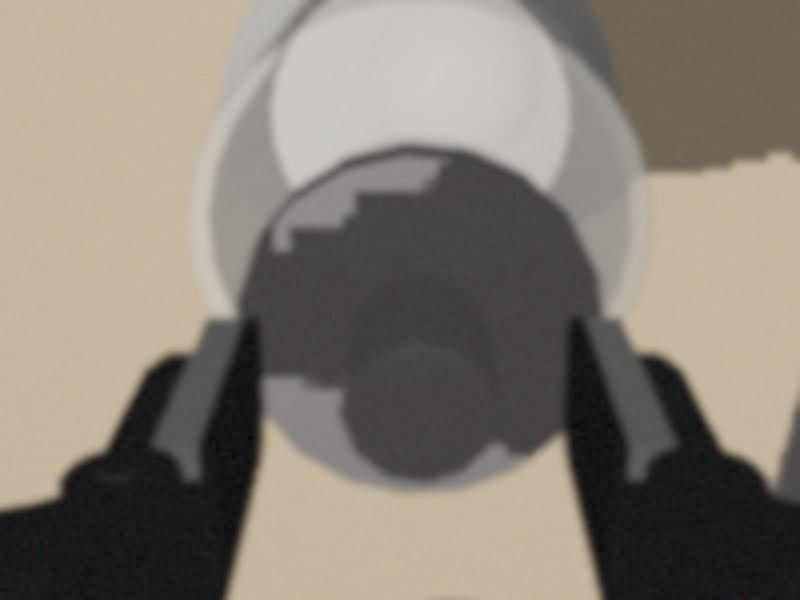

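View pics/s4z.png

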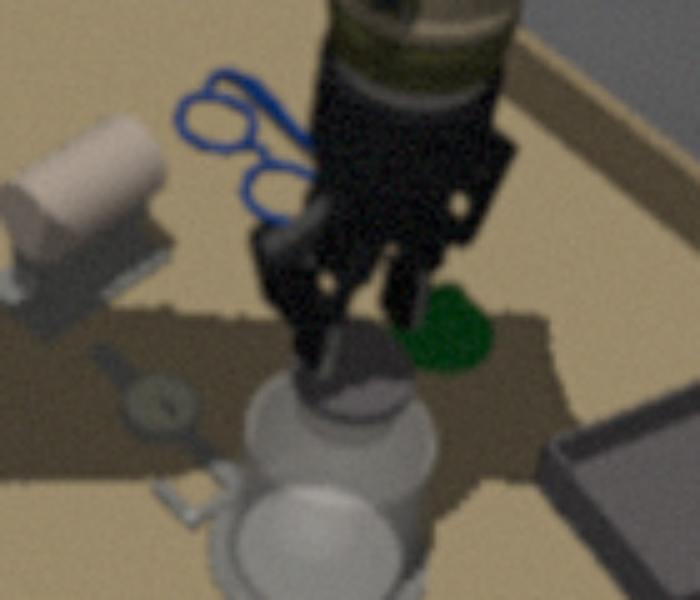

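Call:
move_arm(motion=[[[0.7,0.05,0],[0,0,0],0],[[0.7,0,0],[0,0,0],0],[[0,0,0],[0,0,0],0],[[0,0,0],[0,0,0],0.4],[[0,0,0],[0,0,0],1],[[0,0,0],[0,0,0],1],[[0,0,0],[0,0,0],1],[[0,0,0],[0,0,0],1]])

```text
clock: 5.77
tcp_pos: [614.2, -268.1, 113.7]
orientation: [1.092, 1.57, -0.479]
ft_force: [-0.1, -0.4, 0.6]
gripper_width: 20.4
```

Call:
move_arm(motion=[[[-1.5,0,0],[0,0,0],1],[[-2.0,0,0],[0,0,0],1],[[-1.5,0,0],[0,0,0],1],[[0,-2.0,1.2],[0,0,0],1],[[0,-3.0,1.8],[0,0,0],1],[[0,-3.0,2.0],[0,0,0],1],[[0,-3.4,2.2],[0,0,0],1],[[0,0,0],[0,0,0],1]])

```text
clock: 6.43
tcp_pos: [495.0, -343.2, 163.6]
orientation: [-1.16, 1.568, -2.737]
ft_force: [0.2, 0.6, -1.2]
gripper_width: 20.6
```

```bash
python3 - <<'E'
from loc import *
s=arm.state(); print(s["clock"],s["tcp_pos"],s["gripper_width"],s["ft_force"])
c=arm.capture("side")
cv2.imwrite("pics/s5.png",cv2.resize(c["color"][100:384,200:450],None,fx=3,fy=2))
E
```

```text
6.4333 [ 495.  -343.2  163.6] 20.62047329004066 [ 0.2  0.6 -1.2]
```

View pics/s5.png

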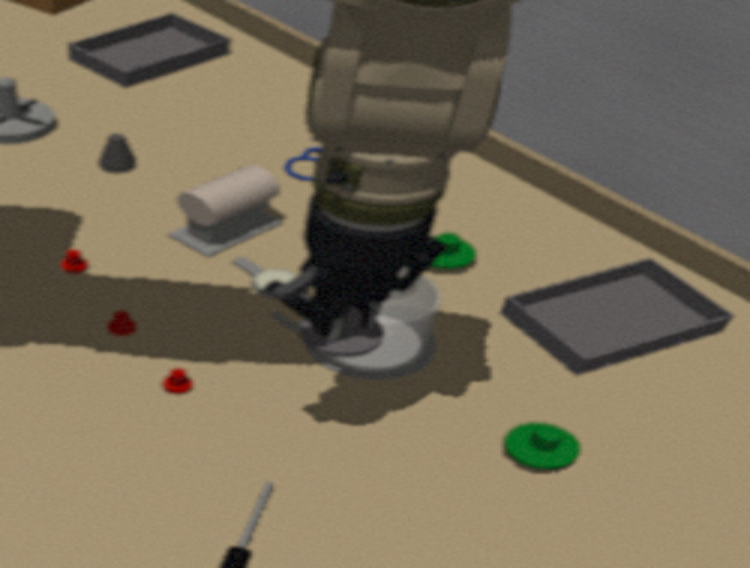

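Call:
move_arm(motion=[[[3.0,0,0],[0,0,0],1],[[4.0,0,0],[0,0,0],1],[[4.0,0,0],[0,0,0],1],[[3.0,0,0],[0,0,0],1],[[2.0,0,0],[0,0,0],1],[[0.6,0,0],[0,0,0],1],[[0,0,0],[0,0,0],1],[[0,0,0],[0,0,0],1]])

```text
clock: 7.15
tcp_pos: [501.1, -340.2, -1.9]
orientation: [1.008, 1.57, -0.562]
ft_force: [0.3, -0.5, 0.2]
gripper_width: 20.8
```

Call:
move_arm(motion=[[[0.4,0,0],[0,0,0],1],[[0.3,0,0],[0,0,0],1],[[0.15,0,0],[0,0,0],1],[[0,0,0],[0,0,0],1],[[0,0,0],[0,0,0],1]])

```text
clock: 7.57
tcp_pos: [500.2, -340.2, -10.7]
orientation: [0.946, 1.57, -0.625]
ft_force: [-0.5, -0.2, -0.5]
gripper_width: 20.5
```

Call:
move_arm(motion=[[[0.1,0,0],[0,0,0],1],[[0.05,0,0],[0,0,0],1],[[0,0,0],[0,0,0],1]])

```text
clock: 7.82
tcp_pos: [500.4, -340.4, -11.8]
orientation: [0.84, 1.57, -0.731]
ft_force: [-1.0, -0.1, 5.2]
gripper_width: 20.6
```

Call:
move_arm(motion=[[[0,0,0],[0,0,0],0.2],[[0,0,0],[0,0,0],0],[[0,0,0],[0,0,0],0],[[-2.0,0,0],[0,0,0],0],[[-4.0,0,0],[0,0,0],0],[[-4.0,0,0],[0,0,0],0],[[-3.0,0,0],[0,0,0],0],[[0,0,0],[0,0,0],0]])

```text
clock: 8.48
tcp_pos: [503.4, -342.9, 124.8]
orientation: [0.848, 1.559, -0.723]
ft_force: [1.6, -0.5, 0.8]
gripper_width: 42.8
```

```bash
cat > blocks.py <<'E'
from loc import *
C={n:arm.capture(n) for n in ["scene","side","wrist"]}
s=arm.state(); print(s["clock"],s["tcp_pos"],s["joint_pos"].round(4).tolist())
for n in C:
    c=C[n]; P=cloud(c)
    k,l,st,ce=cv2.connectedComponentsWithStats(red(c).astype(np.uint8))
    for i in range(1,k):
        if st[i,4]>12:
            p=P[l==i]; q=p[(p[:,2]>12)&(p[:,2]<28)]; f=p[(p[:,2]>26)&(p[:,2]<34)]
            o=circ(q,7,np.nanmedian(q,0)[:2])[0] if len(q)>5 else None
            print(n,ce[i],st[i,4],"stemfit",o,"top",np.nanmedian(f,0),"zmax",np.nanmax(p[:,2]),"c14",atz(c,ce[i],12)[0][:2])
    cv2.imwrite(f"pics/{n}_b{int(s['clock']*10)}.png",c["color"])
E
python3 blocks.py
```

```text
8.6333 [ 500.  -340.   117.2] [-0.7299, 0.4005, -0.0158, 1.1541, 0.0, 0.8409]
scene [256.4 162.5] 42 stemfit [ 442.4 -232.7] top [ 445.5 -229.5   26.9] zmax 32.74804429699258 c14 [ 444.9 -227.2]
scene [268.4 179.5] 43 stemfit [ 452.5 -132.5] top [ 455.7 -128.3   30.6] zmax 30.567730743156286 c14 [ 453.9 -128. ]
scene [280.9 201.5] 51 stemfit [474.  -18.4] top [474.  -17.3  27.6] zmax 30.535076123679378 c14 [473.5 -16. ]
scene [335.9 252. ] 59 stemfit [439.6 245.6] top [439.5 246.5  28.4] zmax 32.8762724873726 c14 [442.7 247.2]
side [171.6 181.3] 47 stemfit [441.1 242.5] top [439.  241.4  28.3] zmax 30.767544006384746 c14 [438.1 241.8]
side [224.2 230.3] 70 stemfit [470.4 -20.9] top [468.9 -20.5  28. ] zmax 30.10359004474304 c14 [469.9 -19.8]
side [240.  261.9] 80 stemfit [ 451.9 -132.9] top [ 449.3 -135.8   30. ] zmax 32.770969821271706 c14 [ 448.1 -135. ]
side [258.8 290.7] 86 stemfit [ 440.9 -230.6] top [ 439.6 -233.1   29.9] zmax 33.080105292443406 c14 [ 439.3 -233.6]
wrist [190.6  71.1] 502 stemfit [ 439.9 -230.8] top [ 441.  -231.4   30.3] zmax 32.20735480678125 c14 [ 441.7 -231.2]
```

Call:
move_arm(motion=[[[0,-2.0,-3.6],[0,0,0],0],[[0,-2.0,-3.6],[0,0,0],0],[[0,-1.95,-3.7],[0,0,0],0],[[4.0,0,0],[0,0,0],0],[[4.0,0,0],[0,0,0],0],[[2.5,0,0],[0,0,0],0],[[0,0,0],[0,0,0],0],[[0,0,0],[0,0,0],0]])

```text
clock: 9.3
tcp_pos: [438.2, -229.3, 10.1]
orientation: [-2.224, 1.564, 2.488]
ft_force: [-0.5, -0.1, 0.8]
gripper_width: 42.6
```

```bash
python3 - <<'E'
from loc import *
c=arm.capture("wrist")
s=arm.state(); print(s["clock"],s["tcp_pos"],s["joint_pos"].round(4).tolist())
cv2.imwrite("pics/w6.png",c["color"]); P=cloud(c)
p=P[red(c)]; q=p[(p[:,2]>12)&(p[:,2]<28)&(p[:,2]<50)]; q=q[np.hypot(q[:,0]-440,q[:,1]+231)<30]; print(len(q),circ(q,7,(440,-231)))
E
```

```text
9.35 [ 439.9 -230.7   11.8] [-0.6448, 0.3006, -0.4479, 0.8248, 0.0, 0.9262]
169 (array([ 440.6, -231.3]), np.float64(0.1287884264330703))
```

View pics/w6.png

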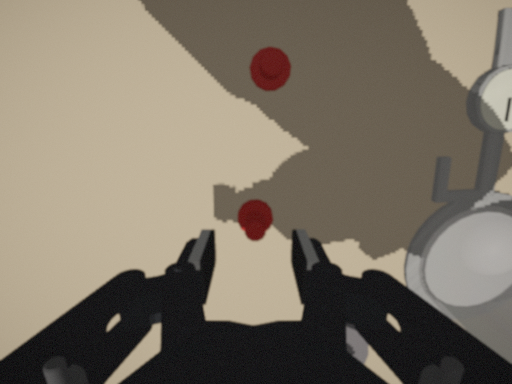

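Call:
move_arm(motion=[[[2.0,0,0],[0,0,0],0],[[1.6,0,0],[0,0,0],0],[[0.5,0,0],[0,0,0],0],[[0,0,0],[0,0,0],0],[[0,0,0],[0,0,0],1],[[0,0,0],[0,0,0],1],[[0,0,0],[0,0,0],1],[[0,0,0],[0,0,0],1]])

```text
clock: 10.02
tcp_pos: [441.7, -232.0, -27.2]
orientation: [0.917, 1.568, -0.654]
ft_force: [-0.8, 0.7, 6.6]
gripper_width: 12.4
```

Call:
move_arm(motion=[[[-3.0,0,0],[0,0,0],1],[[-4.0,0,0],[0,0,0],1],[[-4.0,0,0],[0,0,0],1],[[-4.0,0,0],[0,0,0],1],[[-0.5,3.0,0.65],[0,0,0],1],[[0,4.0,0.8],[0,0,0],1],[[0,4.0,0.8],[0,0,0],1],[[0,4.0,0.8],[0,0,0],1],[[0,2.4,0.6],[0,0,0],1],[[0,0,0],[0,0,0],1],[[0,0,0],[0,0,0],1]])

```text
clock: 10.93
tcp_pos: [615.2, -267.5, 125.4]
orientation: [-2.063, 1.57, 2.65]
ft_force: [-0.1, 0.2, 0.3]
gripper_width: 12.3
```

```bash
cat > jar.py <<'E'
from loc import *
import sys
c=arm.capture("wrist")
s=arm.state(); print(s["clock"],s["tcp_pos"],s["gripper_width"])
cv2.imwrite(f"pics/wj{int(s['clock']*10)}.png",c["color"]); P=cloud(c)
m=red(c); p=P[m]; p=p[np.isfinite(p).all(1)]; p=p[np.hypot(p[:,0]-615,p[:,1]+268)<50]; p=p[p[:,2]>100]
if len(p): print("held red",len(p),p.min(0),p.max(0),np.median(p,0))
a=c["color"].copy()
t=np.linspace(0,2*np.pi,60)
for r,z in [(20,140),(24,140)]:
    for u,v in proj(c,np.c_[615+r*np.cos(t),-268.3+r*np.sin(t),0*t+z]): 
        if 0<=u<512 and 0<=v<384: a[int(v),int(u)]=(0,255,255)
cv2.imwrite("pics/wjz.png",cv2.resize(a[130:300,160:340],None,fx=4,fy=3.5))
E
python3 jar.py; cp pics/wjz.png pics/wjz1.png
```

```text
10.9833 [ 614.1 -267.2  125.8] 12.277605021167343
held red 1238 [ 606.5 -273.3  154.9] [ 626.  -253.5  187.2] [ 616.3 -260.8  174. ]
```

View pics/wjz1.png

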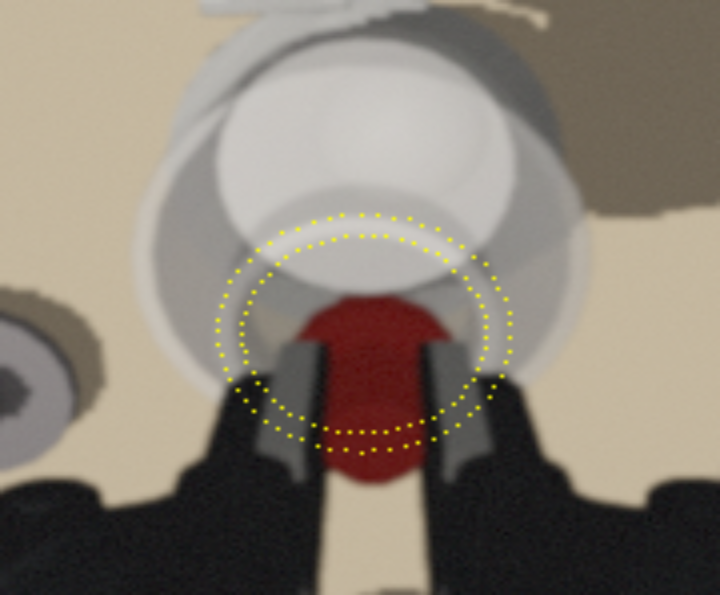

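Call:
move_arm(motion=[[[1.0,0.05,0.1],[0,0,0],1],[[0.8,0,0],[0,0,0],1],[[0,0,0],[0,0,0],1],[[0,0,0],[0,0,0],1],[[0,0,0],[0,0,0],0],[[0,0,0],[0,0,0],0],[[0,0,0],[0,0,0],0],[[-2.0,0,0],[0,0,0],0],[[-1.0,0,0],[0,0,0],0],[[0,0,0],[0,0,0],0]])

```text
clock: 11.82
tcp_pos: [616.9, -269.7, 141.7]
orientation: [1.046, 1.565, -0.524]
ft_force: [0.9, -0.3, -0.6]
gripper_width: 42.8
```

```bash
python3 jar.py; cp pics/wjz.png pics/wjz2.png; python3 blocks.py
```

```text
11.8667 [ 616.5 -269.4  140.4] 43.08561664339727
12.0167 [ 614.9 -268.5  137.7] [-0.5313, 0.522, 0.2261, 1.2754, 0.0001, 1.0395]
scene [268.4 179.4] 43 stemfit [ 450.1 -132.2] top [ 453.7 -131.1   27.2] zmax 33.29824466989822 c14 [ 453.7 -128.3]
scene [280.9 201.7] 46 stemfit [470.7 -18.6] top [474.9 -17.9  27.6] zmax 31.351561230560947 c14 [473.8 -15.5]
scene [335.9 252. ] 59 stemfit [439.2 244.1] top [440.5 245.   28.1] zmax 30.89555120494281 c14 [442.7 247.2]
side [171.6 181.3] 47 stemfit [438.9 242.6] top [438.  241.9  27.7] zmax 30.846725852769822 c14 [438.2 241.7]
side [224.4 230.8] 70 stemfit [471.7 -20.9] top [470.4 -23.9  28.8] zmax 31.580638149577396 c14 [469.5 -21.6]
side [239.9 261.2] 77 stemfit [ 445.4 -141.3] top [ 450.5 -134.2   29.8] zmax 34.18047901182126 c14 [ 449.2 -132.7]
wrist [93.  47.8] 556 stemfit [ 449.3 -131.5] top [ 451.3 -132.    30.1] zmax 31.75457053134557 c14 [ 451.  -131.8]
wrist [241.4 198.7] 182 stemfit [ 603.7 -296.7] top [ 609.9 -283.3   30.7] zmax 32.64793100774216 c14 [ 602.8 -295.6]
```

View pics/wjz2.png

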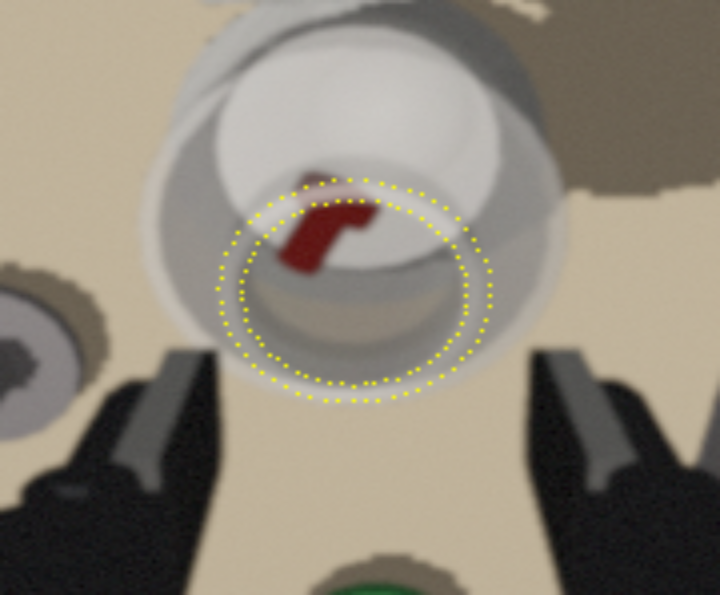

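Call:
move_arm(motion=[[[0,-2.7,-2.2],[0,0,0],0],[[0,-2.8,-2.3],[0,0,0],0],[[0,-2.8,-2.3],[0,0,0],0],[[0,-2.8,-2.3],[0,0,0],0],[[0,-2.7,-2.3],[0,0,0],0],[[0,-2.6,-2.25],[0,0,0],0],[[4.0,0,0],[0,0,0],0],[[4.0,0,0],[0,0,0],0],[[4.0,0,0],[0,0,0],0],[[0.5,0,0],[0,0,0],0],[[0,0,0],[0,0,0],0],[[0,0,0],[0,0,0],0]])

```text
clock: 13.02
tcp_pos: [451.4, -132.3, 14.0]
orientation: [-1.99, 1.57, 2.722]
ft_force: [0.1, -0.9, 0.1]
gripper_width: 42.8
```

```bash
cat > bw.py <<'E'
from loc import *
c=arm.capture("wrist")
s=arm.state(); t=s["tcp_pos"]; print(s["clock"],t,s["gripper_width"])
cv2.imwrite("pics/bw%d.png"%(s['clock']*10),c["color"]); P=cloud(c)
p=P[red(c)]; q=p[(p[:,2]>12)&(p[:,2]<28)]; q=q[np.hypot(q[:,0]-t[0],q[:,1]-t[1])<35]; print(len(q),circ(q,7,t[:2])) if len(q) else print("none")
E
python3 bw.py
```

```text
13.0667 [ 452.5 -132.9   14.9] 42.4697737713969
163 (array([ 449.8, -132. ]), np.float64(0.1405346933415048))
```

Descend to −28, close, lift (the lift afterwards mirrors the first block).

Call:
move_arm(motion=[[[2.0,-0.1,0],[0,0,0],0],[[1.6,0,0],[0,0,0],0],[[0.5,0,0],[0,0,0],0],[[0,0,0],[0,0,0],0],[[0,0,0],[0,0,0],1],[[0,0,0],[0,0,0],1],[[0,0,0],[0,0,0],1],[[0,0,0],[0,0,0],1]])

```text
clock: 13.73
tcp_pos: [451.5, -132.8, -26.2]
orientation: [1.114, 1.568, -0.457]
ft_force: [-1.0, 0.6, 5.2]
gripper_width: 12.2
```

Call:
move_arm(motion=[[[-3.5,0,0],[0,0,0],1],[[-4.0,0,0],[0,0,0],1],[[-4.0,0,0],[0,0,0],1],[[-3.7,0,0],[0,0,0],1],[[0,2.6,2.15],[0,0,0],1],[[0,2.8,2.3],[0,0,0],1],[[0,2.8,2.3],[0,0,0],1],[[0,2.8,2.3],[0,0,0],1],[[0,2.8,2.3],[0,0,0],1],[[0,2.6,2.2],[0,0,0],1],[[0,0,0],[0,0,0],1],[[0,0,0],[0,0,0],1]])

```text
clock: 14.73
tcp_pos: [614.7, -268.7, 123.1]
orientation: [-2.148, 1.57, 2.564]
ft_force: [-0.4, 0.5, -0.3]
gripper_width: 12.2
```

```bash
python3 jar.py; cp pics/wjz.png pics/wjz3.png
```

```text
14.7833 [ 613.8 -267.6  123.6] 12.456079853605312
held red 1234 [ 605.8 -273.2  152.3] [ 625.6 -254.8  185.9] [ 615.8 -261.8  171. ]
```

View pics/wjz3.png

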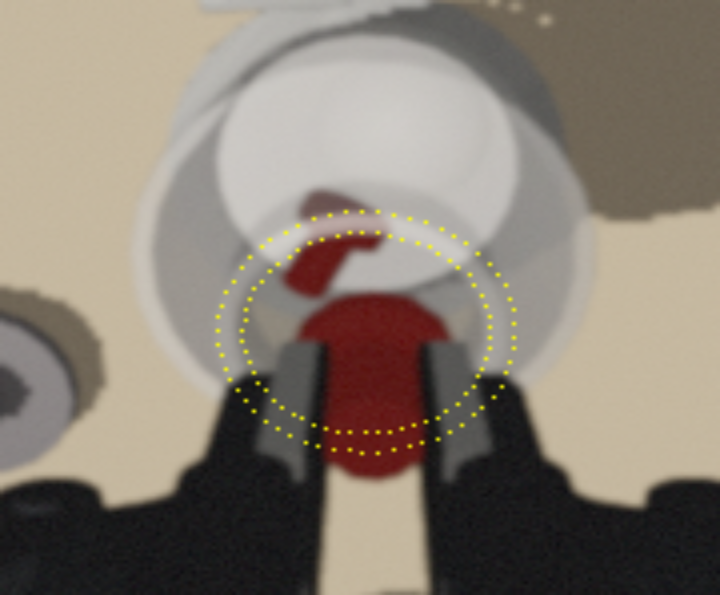

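Call:
move_arm(motion=[[[0.9,0.05,0.05],[0,0,0],1],[[0.7,0,0],[0,0,0],1],[[0,0,0],[0,0,0],1],[[0,0,0],[0,0,0],1],[[0,0,0],[0,0,0],0],[[0,0,0],[0,0,0],0],[[0,0,0],[0,0,0],0],[[-2.0,0,0],[0,0,0],0],[[-2.0,0,0],[0,0,0],0],[[0,0,0],[0,0,0],0]])

```text
clock: 15.62
tcp_pos: [616.6, -269.3, 153.0]
orientation: [1.05, 1.564, -0.521]
ft_force: [-0.2, -0.1, 0.9]
gripper_width: 42.6
```

```bash
python3 jar.py; cp pics/wjz.png pics/wjz4.png; python3 blocks.py
```

```text
15.6667 [ 616.3 -269.1  151.3] 42.371484670214784
15.8167 [ 614.3 -268.   147.6] [-0.531, 0.5175, 0.2431, 1.297, 0.0, 1.0398]
scene [280.9 201.6] 47 stemfit [471.9 -19.3] top [472.3 -18.5  28.1] zmax 31.411412648694753 c14 [473.7 -15.8]
scene [335.9 252. ] 59 stemfit [441.  243.3] top [442.6 247.1  30.1] zmax 31.87233189666103 c14 [442.7 247.2]
side [171.6 181.2] 48 stemfit [440.1 242.8] top [438.7 241.8  29.1] zmax 32.464112700342746 c14 [438.3 241.8]
side [224.4 230.9] 70 stemfit [471.7 -21.3] top [469.7 -22.9  28.2] zmax 32.732760526372054 c14 [469.3 -21.8]
wrist [242.7 195.6] 190 stemfit [ 604.  -296.4] top [ 614.8 -284.1   29.4] zmax 49.14663629416909 c14 [ 603.5 -294.4]
```

View pics/wjz4.png

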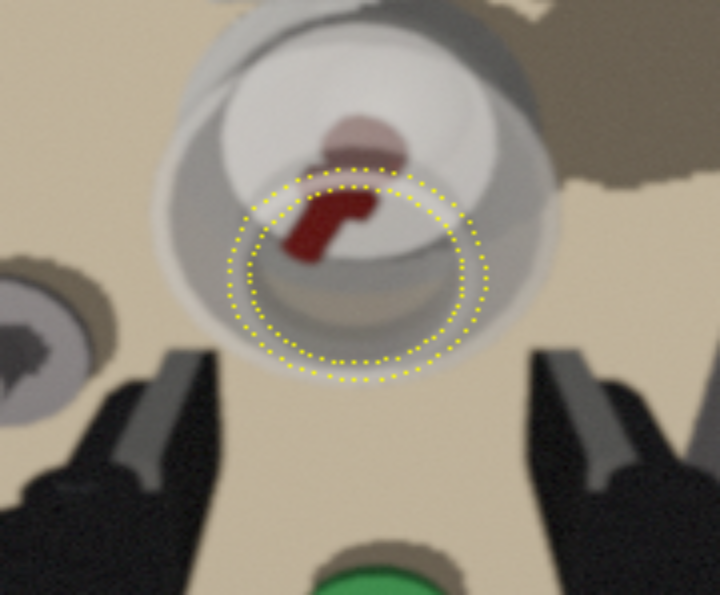

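Call:
move_arm(motion=[[[0,-2.0,-3.5],[0,0,0],0],[[0,-2.0,-3.6],[0,0,0],0],[[0,-2.0,-3.6],[0,0,0],0],[[0,-2.1,-3.6],[0,0,0],0],[[0,-2.1,-3.5],[0,0,0],0],[[0,-2.1,-3.5],[0,0,0],0],[[0,-2.0,-3.5],[0,0,0],0],[[4.0,0,0],[0,0,0],0],[[4.0,0,0],[0,0,0],0],[[4.0,0,0],[0,0,0],0],[[1.3,0,0],[0,0,0],0],[[0,0,0],[0,0,0],0]])

```text
clock: 16.82
tcp_pos: [466.7, -18.9, 10.8]
orientation: [-1.785, 1.561, 2.928]
ft_force: [0.0, -0.6, 0.4]
gripper_width: 42.6
```

```bash
python3 bw.py; python3 blocks.py
```

```text
16.8667 [468.8 -19.5  13.1] 42.353195104596885
166 (array([470.2, -19. ]), np.float64(0.12104576108135667))
17.0167 [472.9 -20.5  16.5] [-0.2132, 0.2518, -0.5033, 0.8135, 0.0, 1.3578]
scene [281.  201.8] 43 stemfit [470.6 -18.3] top [470.3 -15.3  27.2] zmax 30.329147730967037 c14 [474.1 -14.8]
scene [336. 252.] 60 stemfit [442.1 242.6] top [440.7 245.6  27.1] zmax 29.915547838916694 c14 [442.4 247.2]
side [171.7 181.2] 48 stemfit [438.6 243.3] top [437.5 242.7  29.3] zmax 32.841867610153216 c14 [438.3 241.7]
side [224.5 230.8] 64 stemfit [472.2 -21.9] top [470.4 -22.3  28.7] zmax 30.638788245646342 c14 [469.6 -21.8]
wrist [248.7 210.6] 914 stemfit [470.2 -19. ] top [469.9 -16.8  30.3] zmax 32.08957212187245 c14 [470.1 -16.8]
```

Call:
move_arm(motion=[[[2.0,-0.15,-0.1],[0,0,0],0],[[1.6,0,0],[0,0,0],0],[[0.6,0,0],[0,0,0],0],[[0,0,0],[0,0,0],0],[[0,0,0],[0,0,0],1],[[0,0,0],[0,0,0],1],[[0,0,0],[0,0,0],1],[[0,0,0],[0,0,0],1]])

```text
clock: 17.68
tcp_pos: [471.5, -19.5, -25.3]
orientation: [1.339, 1.568, -0.232]
ft_force: [-1.8, -0.1, 7.4]
gripper_width: 12.2
```

Call:
move_arm(motion=[[[-3.5,0,0],[0,0,0],1],[[-4.0,0,0],[0,0,0],1],[[-4.0,0,0],[0,0,0],1],[[-3.7,0,0],[0,0,0],1],[[0,2.0,3.4],[0,0,0],1],[[0,2.1,3.6],[0,0,0],1],[[0,2.1,3.6],[0,0,0],1],[[0,2.1,3.6],[0,0,0],1],[[0,2.1,3.6],[0,0,0],1],[[0,2.0,3.6],[0,0,0],1],[[0,1.95,3.5],[0,0,0],1],[[0,0,0],[0,0,0],1]])

```text
clock: 18.68
tcp_pos: [616.3, -275.3, 123.4]
orientation: [0.562, 1.567, -1.014]
ft_force: [0.1, 0.2, -0.7]
gripper_width: 12.2
```

```bash
python3 jar.py; python3 jar.py; cp pics/wjz.png pics/wjz5.png
```

```text
18.7333 [ 614.5 -271.9  123.6] 12.234079904953088
held red 1228 [ 607.3 -280.7  150.8] [ 627.3 -261.4  186.4] [ 617.3 -268.4  170.6]
18.7833 [ 613.5 -269.6  124.1] 11.88993373435704
held red 1220 [ 605.6 -276.8  151.6] [ 625.5 -258.1  186.4] [ 615.7 -265.2  171.1]
```

View pics/wjz5.png

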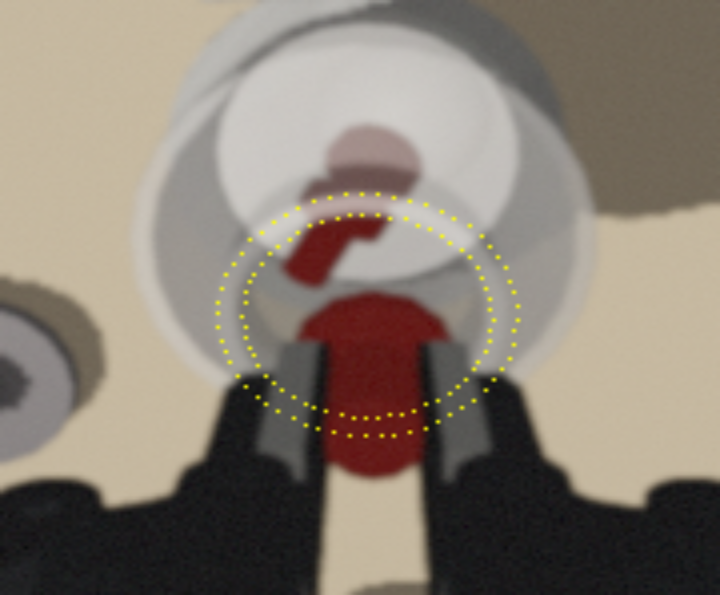

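Call:
move_arm(motion=[[[0,0.05,0],[0,0,0],1],[[0.9,0,0],[0,0,0],1],[[0.6,0,0],[0,0,0],1],[[0,0,0],[0,0,0],1],[[0,0,0],[0,0,0],1],[[0,0,0],[0,0,0],0],[[0,0,0],[0,0,0],0],[[0,0,0],[0,0,0],0],[[-2.0,0,0],[0,0,0],0],[[-3.0,0,0],[0,0,0],0],[[0,0,0],[0,0,0],0]])

```text
clock: 19.7
tcp_pos: [616.5, -269.5, 166.5]
orientation: [1.044, 1.562, -0.527]
ft_force: [0.5, -0.0, 0.5]
gripper_width: 42.5
```

```bash
python3 jar.py; cp pics/wjz.png pics/wjz6.png; python3 blocks.py
```

```text
19.75 [ 616.3 -269.4  164.5] 42.922222497587406
19.9 [ 613.9 -268.1  159.9] [-0.5314, 0.5132, 0.266, 1.3239, 0.0001, 1.0394]
scene [335.9 252. ] 59 stemfit [439.7 244.3] top [440.2 244.1  27.8] zmax 29.498737081762975 c14 [442.7 247.2]
side [171.7 181.2] 48 stemfit [437.1 243. ] top [437.6 240.7  30.1] zmax 32.09451126023776 c14 [438.3 241.7]
wrist [243.5 191.5] 190 stemfit [ 604.2 -296.2] top [ 613.4 -284.5   30. ] zmax 49.21685114281171 c14 [ 603.9 -293.2]
```

View pics/wjz6.png

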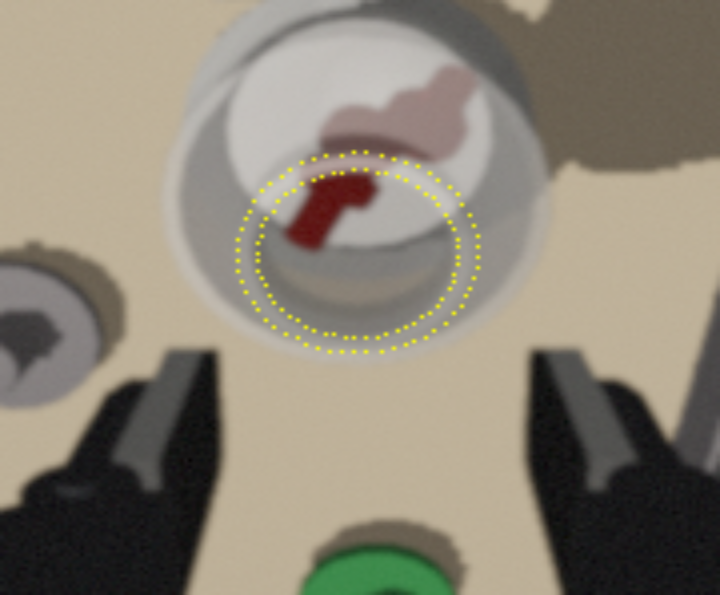

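Call:
move_arm(motion=[[[0,-1.2,-3.6],[0,0,0],0],[[0,-1.3,-3.8],[0,0,0],0],[[0,-1.3,-3.8],[0,0,0],0],[[0,-1.3,-3.8],[0,0,0],0],[[0,-1.3,-3.8],[0,0,0],0],[[0,-1.3,-3.8],[0,0,0],0],[[0,-1.3,-3.8],[0,0,0],0],[[0,-1.3,-3.8],[0,0,0],0],[[0,-1.3,-3.8],[0,0,0],0],[[0,-1.3,-3.8],[0,0,0],0],[[0,-1.3,-3.8],[0,0,0],0],[[0,-1.3,-3.8],[0,0,0],0]])

```text
clock: 20.9
tcp_pos: [457.3, 187.3, 159.3]
orientation: [-1.341, 1.569, -2.912]
ft_force: [0.5, -0.5, -0.7]
gripper_width: 43.1
```

```bash
python3 blocks.py; ls -t pics|head -3
```

```text
21.05 [457.1 188.1 159.3] [0.2279, 0.1729, -0.2213, 1.1785, 0.0, 1.793]
scene [335.9 252.1] 60 stemfit [440.  244.3] top [442.8 245.6  28.2] zmax 29.71047909729518 c14 [442.9 247.2]
side [171.9 181.7] 41 stemfit [441.4 243.5] top [437.5 239.8  29.2] zmax 31.36415326525877 c14 [438.2 239.5]
wrist [238.6 126.1] 311 stemfit [449.1 252.2] top [439.6 245.4  30.5] zmax 32.5607271546448 c14 [439.3 245.4]
wrist_b210.png
side_b210.png
scene_b210.png
```

Call:
move_arm(motion=[[[0,-0.85,-2.8],[0,0,0],0],[[0,-0.9,-2.8],[0,0,0],0],[[4.0,0,0],[0,0,0],0],[[4.0,0,0],[0,0,0],0],[[4.0,0,0],[0,0,0],0],[[2.5,0,0],[0,0,0],0],[[0,0,0],[0,0,0],0],[[0,0,0],[0,0,0],0],[[0,0,0],[0,0,0],0]])

```text
clock: 21.8
tcp_pos: [443.0, 241.4, 16.4]
orientation: [1.75, 1.569, 0.178]
ft_force: [0.4, -0.6, 0.8]
gripper_width: 42.4
```

```bash
python3 bw.py; python3 bw.py
```

```text
21.85 [443.7 241.8  17.2] 42.67935785387018
147 (array([438.9, 245.1]), np.float64(0.11314567351622706))
21.9 [443.9 242.1  17.4] 42.60541605021014
144 (array([438.9, 245.1]), np.float64(0.11062703817414787))
```

Call:
move_arm(motion=[[[2.0,-0.4,-0.2],[0,0,0],0],[[1.7,0,0],[0,0,0],0],[[0.6,0,0],[0,0,0],0],[[0,0,0],[0,0,0],0],[[0,0,0],[0,0,0],1],[[0,0,0],[0,0,0],1],[[0,0,0],[0,0,0],1],[[0,0,0],[0,0,0],1]])

```text
clock: 22.57
tcp_pos: [439.0, 244.3, -26.2]
orientation: [1.87, 1.568, 0.299]
ft_force: [-1.3, -0.3, 6.1]
gripper_width: 12.1
```

Call:
move_arm(motion=[[[-3.5,0,0],[0,0,0],1],[[-4.0,0,0],[0,0,0],1],[[-4.0,0,0],[0,0,0],1],[[-4.0,0,0],[0,0,0],1],[[0,1.2,3.6],[0,0,0],1],[[0,1.3,3.8],[0,0,0],1],[[0,1.3,3.8],[0,0,0],1],[[0,1.3,3.8],[0,0,0],1],[[0,1.3,3.8],[0,0,0],1],[[0,1.3,3.8],[0,0,0],1],[[0,1.3,3.8],[0,0,0],1],[[0,1.3,3.8],[0,0,0],1]])

```text
clock: 23.57
tcp_pos: [541.0, -60.1, 127.9]
orientation: [1.453, 1.57, -0.118]
ft_force: [1.0, 0.3, -0.2]
gripper_width: 12.0
```

Call:
move_arm(motion=[[[0,1.3,3.8],[0,0,0],1],[[0,1.3,3.8],[0,0,0],1],[[0,1.3,3.8],[0,0,0],1],[[0,1.3,3.8],[0,0,0],1],[[0,1.2,3.6],[0,0,0],1],[[0,0.9,2.25],[0,0,0],1],[[0,0,0],[0,0,0],1],[[0,0,0],[0,0,0],1],[[0,0,0],[0,0,0],1]])

```text
clock: 24.32
tcp_pos: [613.2, -268.1, 127.1]
orientation: [-2.472, 1.57, 2.241]
ft_force: [0.0, 1.5, 0.8]
gripper_width: 12.4
```

```bash
python3 jar.py; python3 jar.py; cp pics/wjz.png pics/wjz7.png
```

```text
24.3667 [ 613.2 -267.5  127.4] 12.430539992535046
held red 1238 [ 603.7 -272.4  155.8] [ 624.  -253.9  189.7] [ 614.2 -261.1  175. ]
24.4167 [ 613.3 -267.3  127.6] 11.869980972289474
held red 1238 [ 603.7 -271.8  156.3] [ 624.7 -253.3  190.2] [ 614.3 -260.5  175.5]
```

View pics/wjz7.png

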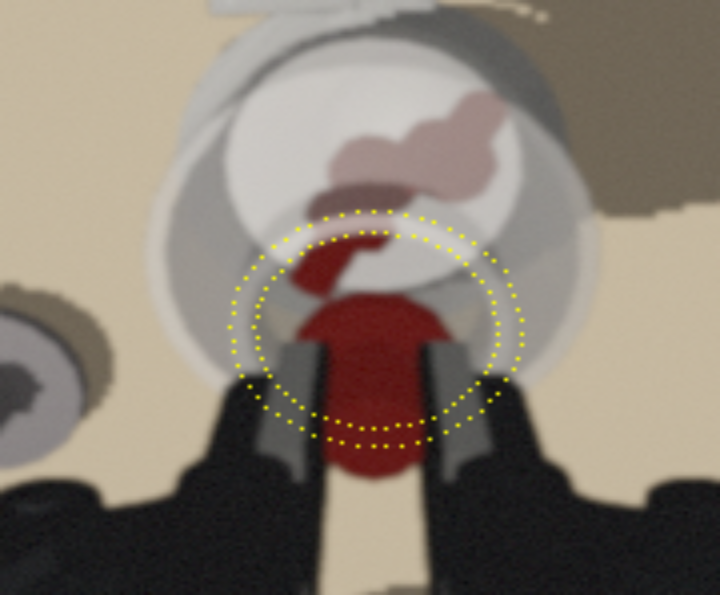

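Call:
move_arm(motion=[[[0,0.1,0.1],[0,0,0],1],[[1.2,0,0],[0,0,0],1],[[0.7,0,0],[0,0,0],1],[[0,0,0],[0,0,0],1],[[0,0,0],[0,0,0],1],[[0,0,0],[0,0,0],0],[[0,0,0],[0,0,0],0],[[0,0,0],[0,0,0],0],[[-2.0,0,0],[0,0,0],0],[[-4.0,0,0],[0,0,0],0],[[0,0,0],[0,0,0],0]])

```text
clock: 25.33
tcp_pos: [617.4, -271.3, 176.1]
orientation: [1.043, 1.56, -0.528]
ft_force: [0.8, -0.2, 2.0]
gripper_width: 42.6
```

```bash
python3 jar.py; cp pics/wjz.png pics/wjz8.png; python3 blocks.py; cp $(ls -t pics/scene_b*|head -1) pics/sceneL.png;cp $(ls -t pics/side_b*|head -1) pics/sideL.png
```

```text
25.3833 [ 617.2 -271.2  173.7] 42.6250775220506
25.5333 [ 614.5 -269.6  168.1] [-0.533, 0.5136, 0.2865, 1.3437, 0.0, 1.0379]
wrist [249.9 186.8] 324 stemfit [ 605.8 -293.1] top [ 620.1 -282.8   30.8] zmax 35.29920901512999 c14 [ 612.6 -291.1]
```

View pics/wjz8.png

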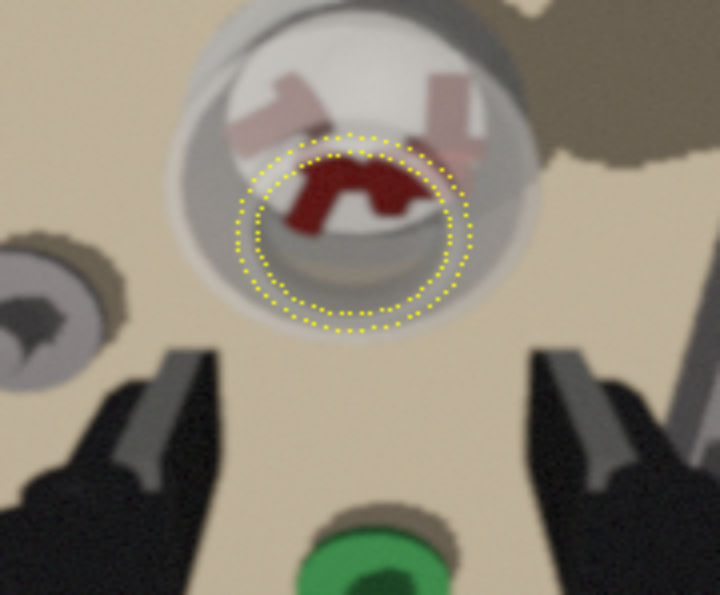

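View pics/sceneL.png

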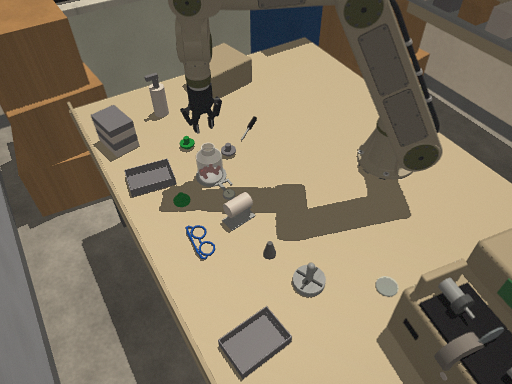

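View pics/sideL.png

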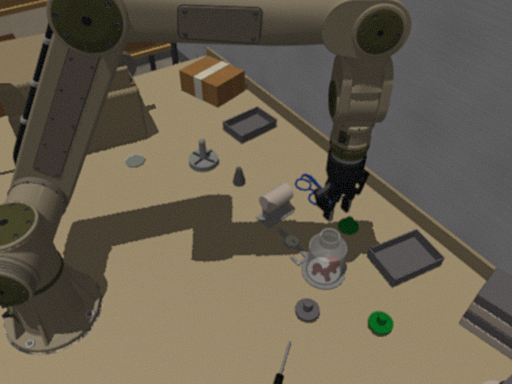

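Call:
move_arm(motion=[[[0,-3.0,1.8],[0,0,0],0],[[0,-3.0,1.8],[0,0,0],0],[[0,-3.0,1.8],[0,0,0],0],[[0,-2.45,1.7],[0,0,0],0],[[4.0,0,0],[0,0,0],0],[[4.0,0,0],[0,0,0],0],[[2.0,0,0],[0,0,0],0],[[0,0,0],[0,0,0],0],[[0,0,0],[0,0,0],0],[[0,0,0],[0,0,0],0]])

```text
clock: 26.37
tcp_pos: [500.6, -341.0, 69.2]
orientation: [0.905, 1.57, -0.666]
ft_force: [-0.3, 0.2, 1.0]
gripper_width: 42.7
```

```bash
python3 - <<'E'
from loc import *
c=arm.capture("wrist"); s=arm.state(); print(s["clock"],s["tcp_pos"])
cv2.imwrite("pics/wcap.png",c["color"]); P=cloud(c).reshape(-1,3)
q=P[(np.hypot(P[:,0]-500,P[:,1]+340)<30)&(P[:,2]>28)&(P[:,2]<46)]
q=q[np.hypot(q[:,0]-500,q[:,1]+340)<25]; print(len(q),circ(q,11,(500,-340)))
q=P[(np.hypot(P[:,0]-500,P[:,1]+340)<40)&(P[:,2]>14)&(P[:,2]<25)];print(q.min(0),q.max(0),np.median(q,0))
E
```

```text
26.4167 [ 501.2 -341.4   70. ]
153 (array([ 501.9, -341. ]), np.float64(0.13767538462114004))
[ 473.7 -369.4   15. ] [ 529.7 -311.9   25. ] [ 500.9 -334.6   22.5]
```

View pics/wcap.png

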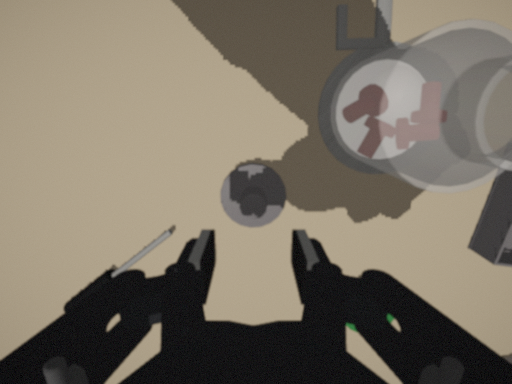

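Call:
move_arm(motion=[[[3.0,0,0],[0,0,0],0],[[3.0,0,0],[0,0,0],0],[[1.5,0,0],[0,0,0],0],[[0.5,0,0],[0,0,0],0],[[0,0,0],[0,0,0],0],[[0,0,0],[0,0,0],0],[[0,0,0],[0,0,0],0.5],[[0,0,0],[0,0,0],1],[[0,0,0],[0,0,0],1],[[0,0,0],[0,0,0],1],[[0,0,0],[0,0,0],1]])

```text
clock: 27.33
tcp_pos: [501.4, -341.8, -9.7]
orientation: [0.872, 1.567, -0.699]
ft_force: [-0.5, -0.4, 6.4]
gripper_width: 20.3
```

Call:
move_arm(motion=[[[-2.0,0,0],[0,0,0],1],[[-4.0,0,0],[0,0,0],1],[[-4.0,0,0],[0,0,0],1],[[-4.0,0,0],[0,0,0],1],[[-3.0,0,0],[0,0,0],1],[[0,2.8,-1.8],[0,0,0],1],[[0,2.8,-1.8],[0,0,0],1],[[0,2.8,-1.8],[0,0,0],1],[[0,2.95,-1.85],[0,0,0],1],[[0,0,0],[0,0,0],1],[[0,0,0],[0,0,0],1],[[0,0,0],[0,0,0],1]])

```text
clock: 28.33
tcp_pos: [613.2, -267.9, 158.1]
orientation: [-1.6, 1.57, 3.113]
ft_force: [-0.2, -0.1, -0.1]
gripper_width: 20.7
```

```bash
cat > cap.py <<'E'
from loc import *
s=arm.state(); print(s["clock"],s["tcp_pos"],s["gripper_width"],s["ft_force"])
for n in ["wrist","side","scene"]:
    c=arm.capture(n); t=np.linspace(0,2*np.pi,60); a=c["color"].copy(); P=cloud(c).reshape(-1,3)
    # plug/disc estimate
    z0=s["tcp_pos"][2]+10
    q=P[(np.hypot(P[:,0]-615,P[:,1]+268)<40)&(P[:,2]>z0+12)&(P[:,2]<z0+24)]
    if len(q): print(n,len(q),q.min(0),q.max(0))
    for u,v in proj(c,np.c_[615+24*np.cos(t),-268.3+24*np.sin(t),0*t+140]):
        if 0<=u<512 and 0<=v<384: a[int(v),int(u)]=(0,255,255)
    u,v=proj(c,[615,-268,150])[0].astype(int); v=min(v,300)
    cv2.imwrite(f"pics/cap_{n}.png",cv2.resize(a[max(v-60,0):v+60,max(u-70,0):u+70],None,fx=5,fy=5))
E
python3 cap.py
```

```text
28.3333 [ 613.2 -267.9  158.1] 20.684431446440186 [-0.2 -0.1 -0.1]
wrist 3352 [ 585.6 -295.   182.9] [ 642.5 -237.8  192.1]
side 234 [ 583.6 -296.8  181.1] [ 639.2 -239.8  192.1]
scene 109 [ 587.4 -288.9  180.7] [ 643.8 -237.2  191.8]
```

View pics/cap_side.png

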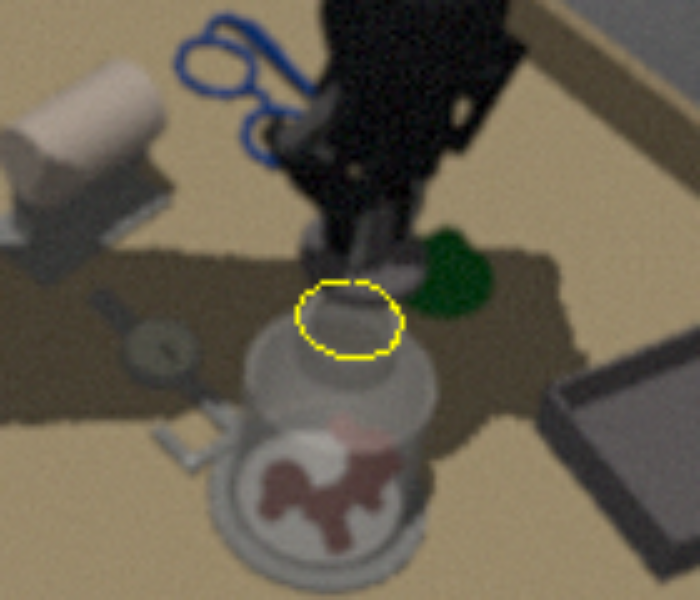

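View pics/cap_wrist.png

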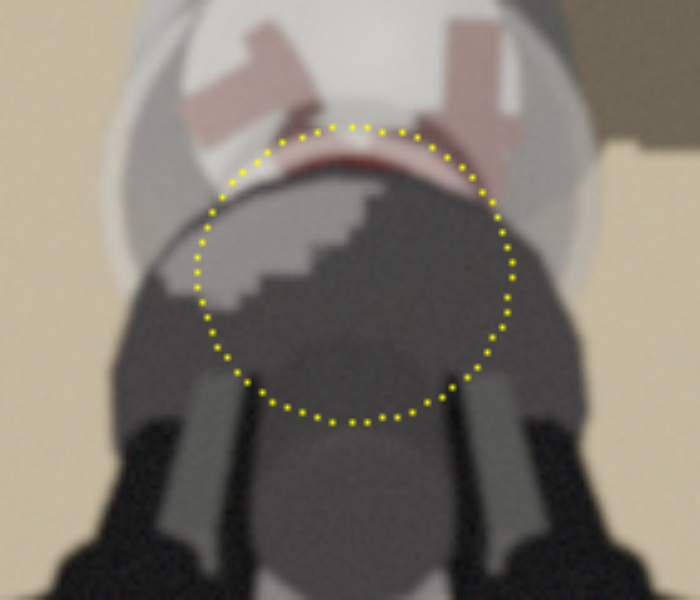

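Call:
move_arm(motion=[[[0.5,0.05,0.12],[0,0,0],1],[[1.0,0,0],[0,0,0],1],[[0.8,0,0],[0,0,0],1],[[0.4,0,0],[0,0,0],1],[[0.4,0,0],[0,0,0],1],[[0.4,0,0],[0,0,0],1],[[0,0,0],[0,0,0],1],[[0,0,0],[0,0,0],1]])

```text
clock: 29.15
tcp_pos: [614.0, -269.2, 123.1]
orientation: [-2.184, 1.57, 2.529]
ft_force: [-0.5, 0.3, 0.5]
gripper_width: 20.5
```

Call:
move_arm(motion=[[[0.3,0,0],[0,0,0],1],[[0.2,0,0],[0,0,0],1],[[0.1,0,0],[0,0,0],1],[[0.1,0,0],[0,0,0],1],[[0,0,0],[0,0,0],1],[[0,0,0],[0,0,0],1]])

```text
clock: 29.65
tcp_pos: [614.2, -269.3, 116.4]
orientation: [1.369, 1.571, -0.201]
ft_force: [-0.3, 0.2, 0.0]
gripper_width: 20.6
```

Call:
move_arm(motion=[[[0.1,0,0],[0,0,0],1],[[0.1,0,0],[0,0,0],1],[[0.1,0,0],[0,0,0],1],[[0,0,0],[0,0,0],1]])

```text
clock: 29.98
tcp_pos: [614.6, -269.6, 115.3]
orientation: [1.038, 1.568, -0.532]
ft_force: [-2.8, 0.4, 7.9]
gripper_width: 20.1
```

Contact: seated at ~115. Release and rise.

Call:
move_arm(motion=[[[0,0,0],[0,0,0],0.2],[[0,0,0],[0,0,0],0],[[0,0,0],[0,0,0],0],[[-2.0,0,0],[0,0,0],0],[[-4.0,0,0],[0,0,0],0],[[-4.0,0,0],[0,0,0],0],[[0,0,0],[0,0,0],0],[[0,0,0],[0,0,0],0]])

```text
clock: 30.65
tcp_pos: [615.8, -270.4, 216.6]
orientation: [1.04, 1.564, -0.531]
ft_force: [-0.3, 0.3, -1.5]
gripper_width: 42.9
```

```bash
python3 - <<'E'
from loc import *
s=arm.state(); print(s["clock"],s["tcp_pos"],s["joint_pos"].round(4).tolist())
c=arm.capture("wrist");P=cloud(c).reshape(-1,3)
q=P[(np.hypot(P[:,0]-615,P[:,1]+268)<40)&(P[:,2]>140)&(P[:,2]<152)]; print(q.min(0),q.max(0))
q=P[(np.hypot(P[:,0]-615,P[:,1]+268)<25)&(P[:,2]>155)&(P[:,2]<172)];print(circ(q,11,(615,-268)))
q=P[(np.hypot(P[:,0]-615,P[:,1]+268)<25)&(P[:,2]>165)&(P[:,2]<185)];print(np.percentile(q[:,2],[50,90]))
cv2.imwrite("pics/seat.png",c["color"])
E
```

```text
30.65 [ 615.8 -270.4  216.6] [-0.5329, 0.5064, 0.3926, 1.4504, 0.0, 1.0379]
[ 586.9 -296.9  140.4] [ 643.9 -239.5  152. ]
(array([ 615.2, -269. ]), np.float64(0.12550083115102062))
[173.8 174.6]
```

View pics/seat.png

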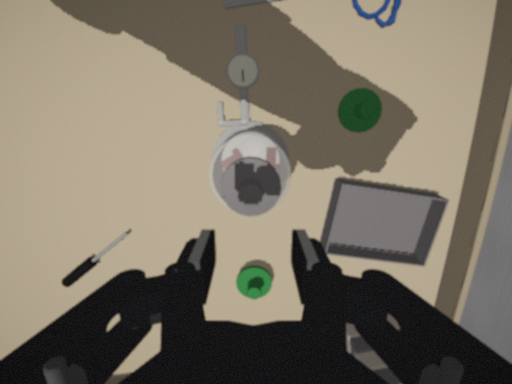

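```bash
cat > kin.py <<'E'
import numpy as np
from scipy.optimize import least_squares
D=[([-.1396,.3140,.0449],(575,0,193.3)),([-.7299,.4005,-.0158],(500,-340,117.2)),([-.6448,.3006,-.4479],(439.9,-230.7,11.8)),
([-.5313,.522,.2261],(614.9,-268.5,137.7)),([-.2132,.2518,-.5033],(472.9,-20.5,16.5)),([.2279,.1729,-.2213],(457.1,188.1,159.3)),([-.5329,.5064,.3926],(615.8,-270.4,216.6)),([-.531,.5175,.2431],(614.3,-268,147.6)),([-.5314,.5132,.266],(613.9,-268.1,159.9))]
J=np.array([d[0] for d in D]); X=np.array([d[1] for d in D])
lat=-X[:,0]*np.sin(J[:,0])+X[:,1]*np.cos(J[:,0]); print("lat",lat)
r=X[:,0]*np.cos(J[:,0])+X[:,1]*np.sin(J[:,0])
def f(q):
    a,L1,p1,L2,p2,h=q; f2=J[:,1]-J[:,2]
    return np.r_[a+L1*np.sin(J[:,1]+p1)+L2*np.cos(f2+p2)-r, h+L1*np.cos(J[:,1]+p1)-L2*np.sin(f2+p2)-X[:,2]]
for p in [(0,400,0,400,0,0)]:
    s=least_squares(f,p); print(s.x,s.fun.round(1))
    g=lambda q:f([q[0],q[1],0,q[2],0,q[3]])
    s=least_squares(g,[0,400,400,0]); print(s.x,s.fun.round(1))
E
python3 kin.py
python3 - <<'E'
from loc import *
np.set_printoptions(precision=3,suppress=True)
c=arm.capture("side");P=cloud(c).reshape(-1,3)
c2=arm.capture("scene");P2=cloud(c2).reshape(-1,3)
for p in [P,P2]:
    p=p[(np.hypot(p[:,0]-627,p[:,1]+39)<60)&(p[:,2]>60)&(p[:,2]<100)]
    def f(q):
        d=np.array([np.cos(q[1]),np.sin(q[1])]); lat=-(p[:,0]-627)*d[1]+(p[:,1]-q[0])*d[0]
        return np.hypot(lat,p[:,2]-70)-26
    s=least_squares(f,[-39,.1],loss='soft_l1',f_scale=2)
    d=np.array([np.cos(s.x[1]),np.sin(s.x[1])]); al=(p[:,:2]-[627,s.x[0]])@d
    print(s.x,np.percentile(al,[0,1,5,95,99,100]))
E
```

```text
lat [80.00953483 80.01558802 80.01683117 80.05484442 80.02435785 79.96263359
 79.94130607 79.98230215 79.95955986]
[-1.13044425e+00  5.20576922e+02  3.54051709e-04  4.13890375e+02
 -1.32253311e-01 -2.46046047e+02] [ 0.4 -0.   0.7  0.8 -1.6  0.6 -2.4  0.9  0.7 -0.7  0.1  0.1 -0.   0.1
  0.3  0.1  0.   0. ]
[  39.83849168  463.32926444  411.37547197 -143.75792077] [ 10.1  -2.6 -11.8  -1.8 -11.7  11.6   5.5  -0.4   1.1  -5.8  -0.6   7.
   0.2   6.5  -4.6  -1.9  -0.2  -0.7]
[-39.439   0.151] [-42.957 -41.986 -41.149  35.849  41.759  43.52 ]
[-39.859   0.163] [-41.449 -38.38  -34.418  41.979  45.04   45.474]
```

Call:
move_arm(motion=[[[0,-0.2,-3.7],[0,0,0],-0.65],[[0,-0.2,-3.8],[0,0,0],-0.65],[[0,-0.2,-3.8],[0,0,0],-0.65],[[0,-0.2,-3.8],[0,0,0],-0.65],[[0,-0.2,-3.8],[0,0,0],-0.65],[[0,-0.2,-3.8],[0,0,0],-0.65],[[0,0,0],[0,0,0],-0.65]])

```text
clock: 31.38
tcp_pos: [600.0, -35.6, 211.8]
orientation: [-2.287, 1.566, 2.432]
ft_force: [-1.0, -0.6, 0.5]
gripper_width: 70.3
```

Call:
move_arm(motion=[[[0,0,0],[0.118,0,0],-0.65],[[0,0,0],[0.118,0,0],-0.65],[[0,0,0],[0.118,0,0],-0.65],[[0,0,0],[0.118,0,0],-0.65],[[0,0,0],[0.118,0,0],-0.65],[[0,0,0],[0.118,0,0],-0.65],[[0,0,0],[0.118,0,0],-0.65],[[0,0,0],[0.118,0,0],-0.65],[[0,0,0],[0.118,0,0],-0.65],[[0,0,0],[0.118,0,0],-0.65],[[0,0,0],[0.118,0,0],-0.65],[[0,0,0],[0.118,0,0],-0.65]])

```text
clock: 32.38
tcp_pos: [601.1, -42.6, 211.3]
orientation: [-0.318, 1.567, 2.973]
ft_force: [-0.1, -1.2, 0.3]
gripper_width: 70.1
```

```bash
cat > st.py <<'E'
from loc import *
np.set_printoptions(precision=3,suppress=True)
s=arm.state(); p,R=tool(); print(s["clock"],p,s["joint_pos"],s["gripper_width"],s["ft_force"]); print(R)
E
python3 st.py
```

```text
32.3833 [601.1   -42.594 211.339] [-0.204  0.368  0.168  1.374 -0.     2.789] 70.0546411418177 [-0.118 -1.183  0.347]
[[-0.003  0.148 -0.989]
 [ 0.001 -0.989 -0.148]
 [-1.    -0.001  0.003]]
```

Call:
move_arm(motion=[[[0,0,0],[0,0.112,0],-0.65],[[0,0,0],[0,0.112,0],-0.65],[[0,0,0],[0,0.112,0],-0.65],[[0,0,0],[0,0.112,0],-0.65],[[0,0,0],[0,0.112,0],-0.65],[[0,0,0],[0,0.112,0],-0.65],[[0,0,0],[0,0.112,0],-0.65],[[0,0,0],[0,0,0],-0.65],[[0,0,0],[0,0,0],-0.65],[[0,0,0],[0,0,0],-0.65]])

```text
clock: 33.22
tcp_pos: [602.9, -43.3, 214.3]
orientation: [3.141, 0.788, 0.153]
ft_force: [0.3, -1.0, 0.7]
gripper_width: 70.4
```

```bash
python3 st.py; python3 - <<'E'
from h import *
c=arm.capture("wrist"); cv2.imwrite("pics/wcup1.png",c["color"])
E
```

```text
33.2167 [602.944 -43.263 214.273] [-0.428 -0.183 -0.771  0.288  0.398  2.705] 70.39128496522922 [ 0.323 -0.95   0.704]
[[ 0.697  0.153 -0.7  ]
 [ 0.108 -0.988 -0.109]
 [-0.709  0.001 -0.706]]
```

View pics/wcup1.png

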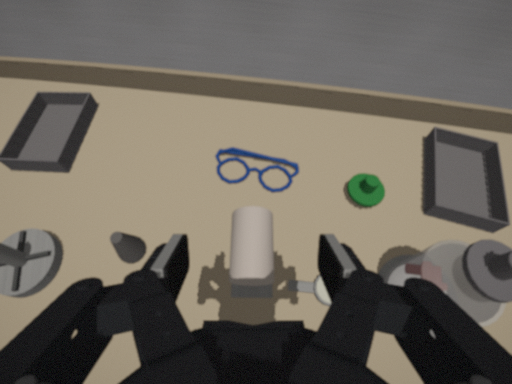

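```bash
cat > cupfit.py <<'E'
from loc import *
np.set_printoptions(precision=3,suppress=True)
c=arm.capture("wrist");P=cloud(c); hsv=cv2.cvtColor(c["color"],cv2.COLOR_BGR2HSV)
p=P.reshape(-1,3); p=p[(np.hypot(p[:,0]-627,p[:,1]+39)<60)&(p[:,2]>62)&(p[:,2]<100)]
def f(q):
    d=np.array([np.cos(q[1]),np.sin(q[1])]); lat=-(p[:,0]-627)*d[1]+(p[:,1]-q[0])*d[0]
    return np.hypot(lat,p[:,2]-q[2])-26
s=least_squares(f,[-39,.15,70],loss='soft_l1',f_scale=1)
d=np.array([np.cos(s.x[1]),np.sin(s.x[1])]); k=np.abs(s.fun)<3; al=(p[k,:2]-[627,s.x[0]])@d
print(len(p),s.x,np.percentile(al,[0,1,5,95,99,100]))
E
python3 cupfit.py; python3 st.py
```

```text
3136 [-38.088   0.134  69.828] [-41.77  -41.139 -38.614  36.537  40.575  42.073]
33.3167 [605.563 -43.854 217.349] [-0.428 -0.182 -0.766  0.287  0.398  2.705] 70.52379673451873 [ 0.285  0.163 -0.137]
[[ 0.7    0.154 -0.697]
 [ 0.107 -0.988 -0.111]
 [-0.706  0.003 -0.709]]
```

Call:
move_arm(motion=[[[2.2,-0.1,2.3],[0,0,0],-0.65],[[2.2,-0.1,2.3],[0,0,0],-0.65],[[2.2,-0.1,2.3],[0,0,0],-0.65],[[2.3,0,2.4],[0,0,0],-0.65],[[0,0,0],[0,0,0],-0.65],[[0,0,0],[0,0,0],-0.65],[[0,0,0],[0,0,0],-0.65]])

```text
clock: 33.9
tcp_pos: [601.7, -40.8, 87.4]
orientation: [3.139, 0.784, 0.154]
ft_force: [0.4, -0.6, 0.3]
gripper_width: 70.4
```

```bash
python3 cupfit.py; python3 st.py; python3 - <<'E'
from h import *
c=arm.capture("wrist"); cv2.imwrite("pics/wcup2.png",c["color"])
c=arm.capture("side"); cv2.imwrite("pics/scup2.png",cv2.resize(c["color"][60:280,130:400],None,fx=2.9,fy=2.7))
E
```

```text
7067 [-38.036   0.144  69.738] [-42.352 -41.836 -40.147  35.913  40.492  42.549]
33.95 [601.989 -40.984  88.35 ] [-0.425  0.018 -0.993 -0.14   0.398  2.707] 70.56480615871476 [ 0.018 -0.357  1.672]
[[ 0.701  0.155 -0.696]
 [ 0.108 -0.988 -0.111]
 [-0.705  0.003 -0.709]]
```

View pics/wcup2.png

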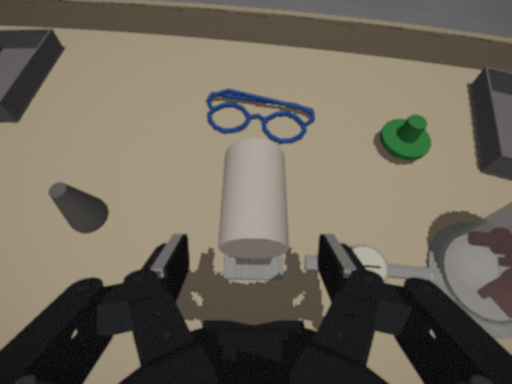

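View pics/scup2.png

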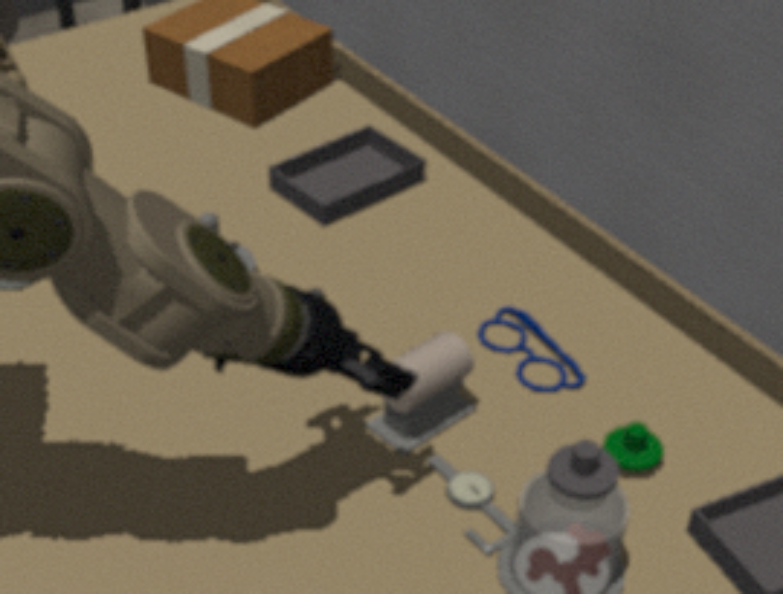

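Call:
move_arm(motion=[[[2.5,0.05,0],[0,0,0],-0.65],[[2.5,0,0],[0,0,0],-0.65],[[1.5,0,0],[0,0,0],-0.65],[[1.0,0,0],[0,0,0],-0.65],[[0,0,0],[0,0,0],-0.65],[[0,0,0],[0,0,0],-0.65]])

```text
clock: 34.55
tcp_pos: [652.1, -32.3, 32.9]
orientation: [3.14, 0.785, 0.154]
ft_force: [0.3, -0.5, 0.3]
gripper_width: 70.5
```

```bash
python3 st.py; python3 - <<'E'
from h import *
c=arm.capture("wrist"); cv2.imwrite("pics/wcup3.png",c["color"])
c=arm.capture("side"); cv2.imwrite("pics/scup3.png",cv2.resize(c["color"][130:260,200:360],None,fx=5,fy=4.5))
c=arm.capture("scene"); cv2.imwrite("pics/ccup3.png",cv2.resize(c["color"][150:260,190:320],None,fx=6,fy=5))
E
```

```text
34.55 [652.064 -32.299  32.915] [-0.356  0.231 -0.962 -0.34   0.353  2.764] 70.54912934066306 [ 0.302 -0.506  0.32 ]
[[ 0.699  0.155 -0.698]
 [ 0.109 -0.988 -0.11 ]
 [-0.707  0.001 -0.707]]
```

View pics/wcup3.png

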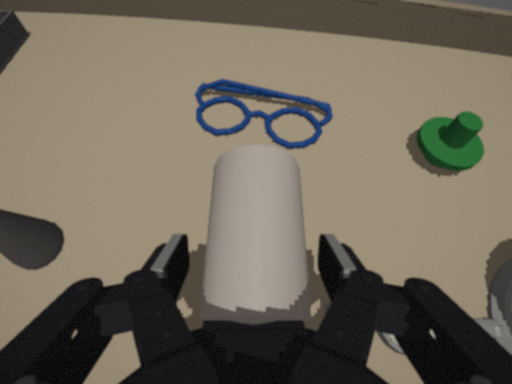

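View pics/scup3.png

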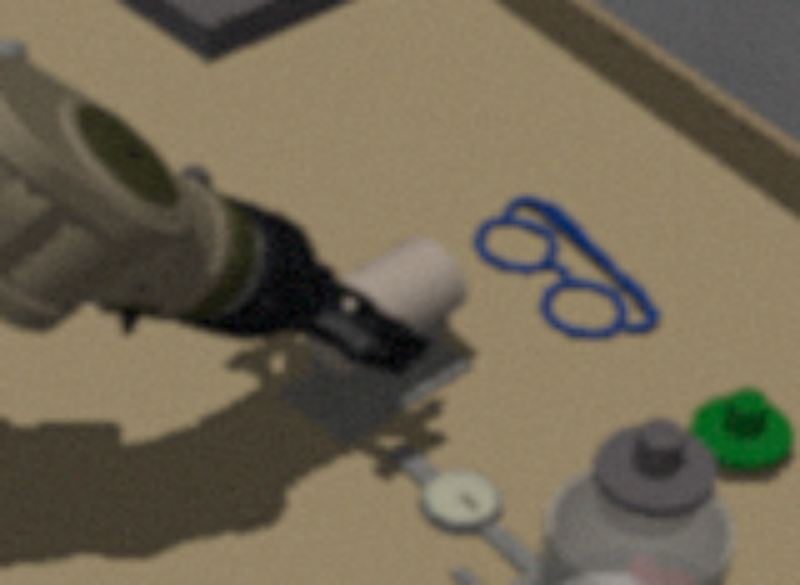

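View pics/ccup3.png

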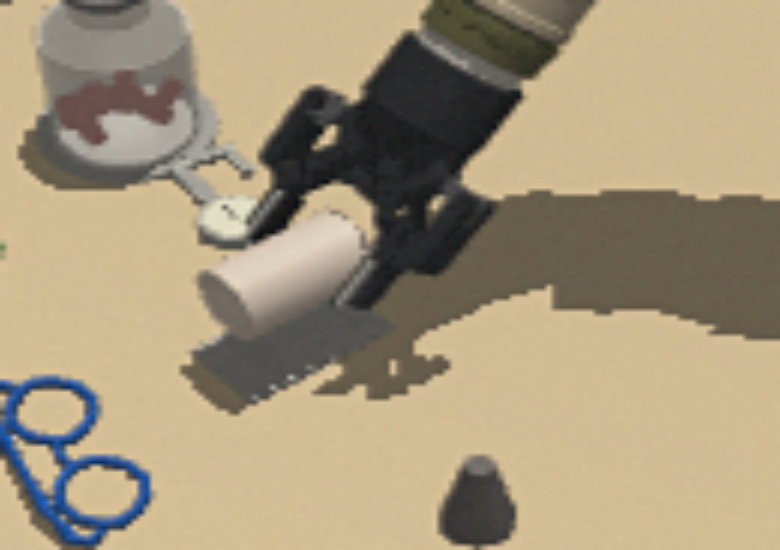

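Call:
move_arm(motion=[[[0.7,0,0],[0,0,0],-0.65],[[0.5,0,0],[0,0,0],-0.65],[[0,0,0],[0,0,0],-0.65],[[0,0,0],[0,0,0],-0.3],[[0,0,0],[0,0,0],0.2],[[0,0,0],[0,0,0],0.5],[[0,0,0],[0,0,0],0.5],[[0,0,0],[0,0,0],0.5],[[0,0,0],[0,0,0],0.5]])

```text
clock: 35.45
tcp_pos: [659.9, -31.5, 23.4]
orientation: [3.14, 0.786, 0.153]
ft_force: [-0.3, -3.9, 0.7]
gripper_width: 51.9
```

```bash
python3 st.py
```

```text
35.45 [659.879 -31.534  23.445] [-0.347  0.265 -0.954 -0.368  0.345  2.772] 51.941732152019604 [-0.268 -3.894  0.747]
[[ 0.698  0.153 -0.699]
 [ 0.108 -0.988 -0.109]
 [-0.708  0.001 -0.707]]
```

Call:
move_arm(motion=[[[-0.7,0,-0.7],[0,0,0],0.5],[[-1.5,0,-1.5],[0,0,0],0.5],[[-2.5,0,-2.5],[0,0,0],0.5],[[-2.5,0,-2.5],[0,0,0],0.5],[[-2.5,0,-2.5],[0,0,0],0.5],[[-1.5,0,-1.5],[0,0,0],0.5],[[0,0,0],[0,0,0],0.5],[[0,0,0],[0,0,0],0.5]])

```text
clock: 36.12
tcp_pos: [660.0, -30.3, 183.2]
orientation: [3.141, 0.784, 0.155]
ft_force: [-0.7, 0.3, -1.5]
gripper_width: 51.9
```

```bash
python3 st.py; python3 - <<'E'
from h import *
c=arm.capture("wrist"); cv2.imwrite("pics/wcup4.png",c["color"])
c=arm.capture("scene"); cv2.imwrite("pics/ccup4.png",cv2.resize(c["color"][80:260,150:370],None,fx=3.5,fy=3.2))
E
```

```text
36.1167 [660.03  -30.261 183.166] [-0.345 -0.036 -0.744  0.142  0.347  2.772] 51.947706909372904 [-0.696  0.255 -1.525]
[[ 0.699  0.155 -0.698]
 [ 0.11  -0.988 -0.11 ]
 [-0.706  0.001 -0.708]]
```

View pics/ccup4.png

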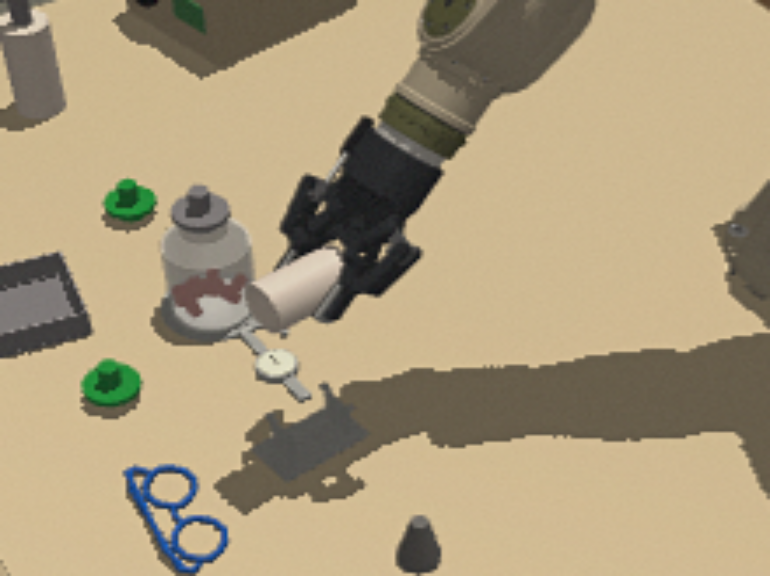

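Call:
move_arm(motion=[[[0,0,0],[-0.12,0,0],0.5],[[0,0,0],[-0.12,0,0],0.5],[[0,0,0],[-0.12,0,0],0.5],[[0,0,0],[-0.12,0,0],0.5],[[0,0,0],[-0.12,0,0],0.5],[[0,0,0],[-0.12,0,0],0.5],[[0,0,0],[-0.12,0,0],0.5],[[0,0,0],[-0.12,0,0],0.5],[[0,0,0],[-0.12,0,0],0.5],[[0,0,0],[-0.12,0,0],0.5],[[0,0,0],[-0.12,0,0],0.5],[[0,0,0],[-0.12,0,0],0.5]])

```text
clock: 37.22
tcp_pos: [657.8, -29.9, 177.4]
orientation: [1.7, 0.792, 0.158]
ft_force: [-0.2, -0.5, -0.7]
gripper_width: 52.1
```

Call:
move_arm(motion=[[[0,0,0],[-0.12,0,0],0.5],[[0,0,0],[-0.12,0,0],0.5],[[0,0,0],[-0.12,0,0],0.5],[[0,0,0],[-0.12,0,0],0.5],[[0,0,0],[-0.12,0,0],0.5],[[0,0,0],[-0.12,0,0],0.5],[[0,0,0],[-0.12,0,0],0.5],[[0,0,0],[-0.12,0,0],0.5],[[0,0,0],[-0.12,0,0],0.5],[[0,0,0],[-0.12,0,0],0.5],[[0,0,0],[-0.12,0,0],0.5],[[0,0,0],[-0.12,0,0],0.5]])

```text
clock: 38.22
tcp_pos: [657.8, -30.0, 177.4]
orientation: [0.26, 0.792, 0.158]
ft_force: [0.0, -0.8, -1.3]
gripper_width: 52.1
```

Call:
move_arm(motion=[[[0,0,0],[-0.12,0,0],0.5],[[0,0,0],[-0.12,0,0],0.5],[[0,0,0],[-0.022,0,0],0.5],[[0,0,0],[0,0,0],0.5],[[0,0,0],[0,0,0],0.5]])

```text
clock: 38.63
tcp_pos: [658.8, -30.4, 179.5]
orientation: [0.004, 0.789, 0.156]
ft_force: [-0.6, -0.3, -0.1]
gripper_width: 51.8
```

```bash
python3 st.py; python3 - <<'E'
from h import *
c=arm.capture("scene"); cv2.imwrite("pics/ccup5.png",cv2.resize(c["color"][80:260,150:370],None,fx=3.5,fy=3.2))
E
```

```text
38.6333 [658.78  -30.432 179.476] [-0.346 -0.033 -0.746  0.142  0.346 -0.367] 51.83425172951867 [-0.563 -0.34  -0.141]
[[ 0.696 -0.153  0.702]
 [ 0.11   0.988  0.106]
 [-0.71   0.003  0.704]]
```

View pics/ccup5.png

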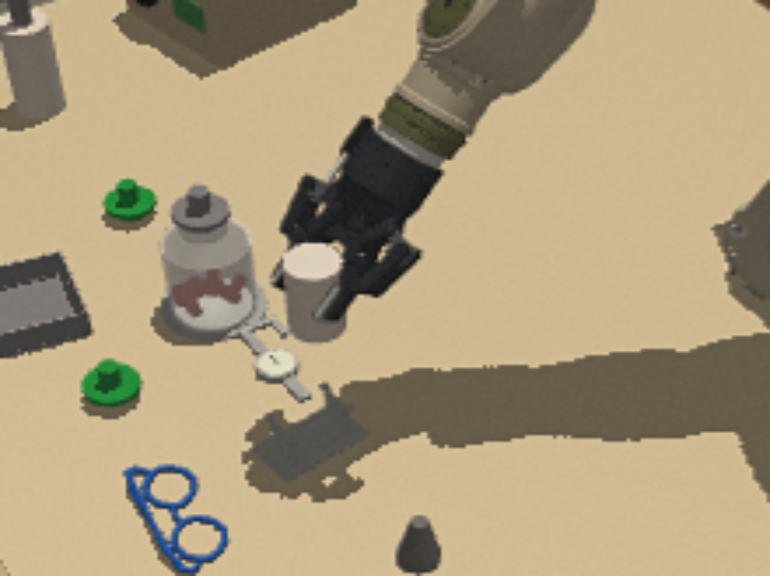

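```bash
cat > cupv.py <<'E'
from loc import *
import sys
np.set_printoptions(precision=3,suppress=True)
x0,y0,zt=map(float,sys.argv[1:4])
s=arm.state(); print(s["clock"],s["tcp_pos"])
A=[]
for n in ["scene","side"]:
    c=arm.capture(n);P=cloud(c);hsv=cv2.cvtColor(c["color"],cv2.COLOR_BGR2HSV)
    m=(hsv[...,1]<60)&(hsv[...,2]>75)
    p=P[m]; p=p[np.isfinite(p).all(1)]; p=p[(np.hypot(p[:,0]-x0,p[:,1]-y0)<50)&(p[:,2]>zt-95)&(p[:,2]<zt+15)]
    top=p[p[:,2]>np.percentile(p[:,2],98)-4]
    q0=p[(p[:,2]<zt-6)&(p[:,2]>zt-80)]
    # tilted axis: x=a+b(z-zm), y
    zm=zt-42
    def f(q,pp=q0): return np.hypot(pp[:,0]-q[0]-q[2]*(pp[:,2]-zm),pp[:,1]-q[1]-q[3]*(pp[:,2]-zm))-26
    r=least_squares(f,[x0,y0,0,0],loss='soft_l1',f_scale=1.5)
    print(n,len(q0),r.x,np.median(np.abs(r.fun)),"top z",np.percentile(p[:,2],[1,90,95,98]),"topcentre",(top.min(0)+top.max(0))/2)
    A.append(q0)
q0=np.vstack(A); r=least_squares(lambda q:f(q,q0),[x0,y0,0,0],loss='soft_l1',f_scale=1.5); print("both",r.x)
E
python3 cupv.py 620 -38 261
```

```text
38.6833 [659.022 -30.527 179.982]
scene 400 [615.285 -38.898   0.002  -0.001] 2.320970752132844 top z [172.526 254.038 254.742 255.933] topcentre [613.875 -35.929 260.957]
side 145 [611.297 -40.182  -0.218  -0.014] 2.985179380137737 top z [174.015 255.352 256.163 256.837] topcentre [623.627 -40.29  255.068]
both [613.899 -38.766  -0.095   0.016]
```

Call:
move_arm(motion=[[[0.1,2.2,0],[0,0,0],0.5],[[0,3.5,0.1],[0,0,0],0.5],[[0.1,3.5,0],[0,0,0],0.5],[[0,3.5,0.1],[0,0,0],0.5],[[0.1,3.5,0],[0,0,0],0.5],[[0,3.5,0.1],[0,0,0],0.5],[[0.1,3.5,0],[0,0,0],0.5],[[0,3.5,0.1],[0,0,0],0.5],[[0.1,3.5,0],[0,0,0],0.5],[[0,2.0,0],[0,0,0],0.5],[[0,0,0],[0,0,0],0.5],[[0,0,0],[0,0,0],0.5]])

```text
clock: 39.78
tcp_pos: [615.7, 289.9, 180.4]
orientation: [0.0, 0.787, 0.157]
ft_force: [-0.6, -0.1, -0.3]
gripper_width: 51.9
```

```bash
python3 st.py; python3 cupv.py 571 281 254;python3 cupv.py 571 281 254; python3 - <<'E'
from h import *
c=arm.capture("scene"); cv2.imwrite("pics/ccup6.png",cv2.resize(c["color"][150:330,220:440],None,fx=3.5,fy=3.2))
c=arm.capture("side"); cv2.imwrite("pics/scup6.png",cv2.resize(c["color"][60:220,110:300],None,fx=4,fy=3.6))
c=arm.capture("wrist"); cv2.imwrite("pics/wcup6.png",c["color"])
E
```

```text
39.7833 [615.679 289.904 180.449] [ 0.41   0.017 -0.71   0.076 -0.178  0.181] 51.85562585524291 [-0.581 -0.134 -0.251]
[[ 0.697 -0.157  0.699]
 [ 0.111  0.988  0.111]
 [-0.708  0.     0.706]]
39.7833 [615.679 289.904 180.449]
scene 326 [571.286 281.382   0.012   0.003] 0.8860075831280501 top z [171.248 254.681 255.586 256.571] topcentre [573.217 275.331 259.505]
side 14 [572.626 271.508   0.124  -0.243] 0.901884207336872 top z [173.859 256.418 256.77  257.817] topcentre [574.677 274.94  259.7  ]
both [571.417 281.183   0.009   0.01 ]
39.8833 [616.022 287.843 180.254]
scene 335 [571.539 279.584   0.005   0.007] 0.8941783553619196 top z [171.844 254.363 255.056 255.828] topcentre [572.795 281.055 260.011]
side 16 [572.595 278.578  -0.012  -0.01 ] 0.5541094136096714 top z [174.181 256.879 257.778 258.198] topcentre [573.147 270.574 260.632]
both [571.608 279.549   0.002   0.007]
```

View pics/ccup6.png

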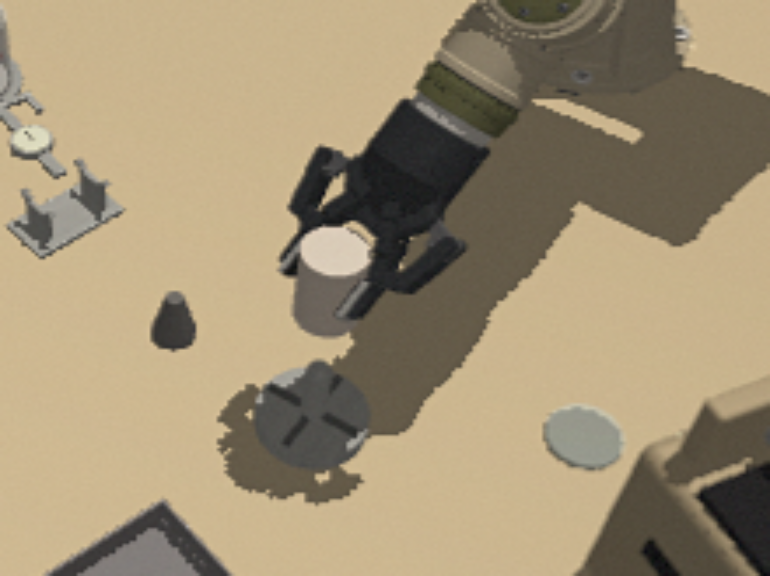

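View pics/scup6.png

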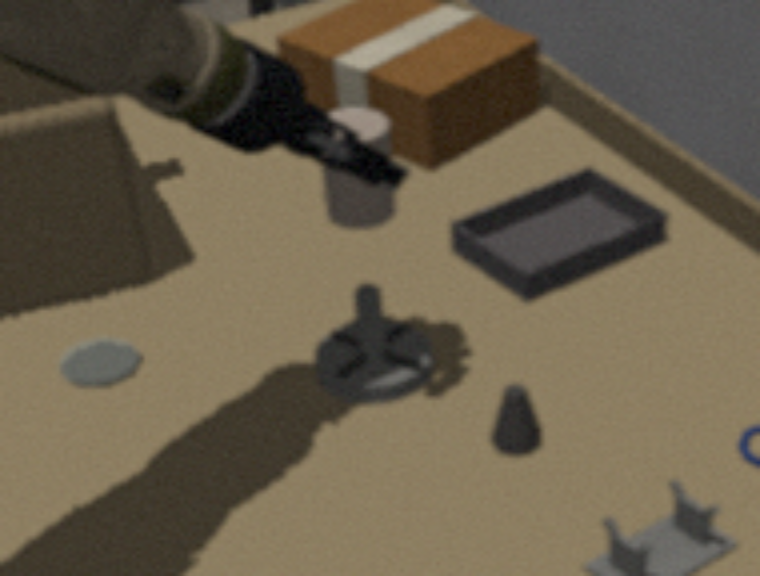

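View pics/wcup6.png

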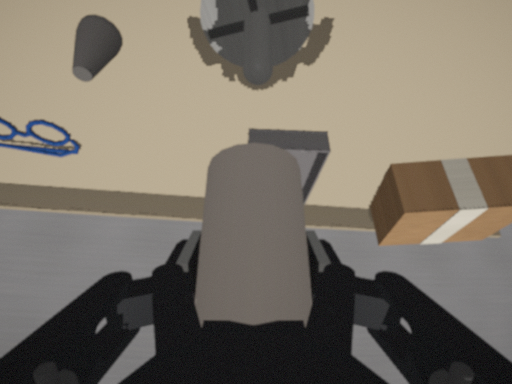

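Call:
move_arm(motion=[[[1.2,0.1,-1.2],[0,0,0],0.5],[[1.6,0,-1.6],[0,0,0],0.5],[[1.6,0,-1.6],[0,0,0],0.5],[[1.6,0,-1.6],[0,0,0],0.5],[[1.6,0,-1.6],[0,0,0],0.5],[[1.0,0,-1.0],[0,0,0],0.5],[[0.6,0,-0.6],[0,0,0],0.5],[[0,0,0],[0,0,0],0.5],[[0,0,0],[0,0,0],0.5]])

```text
clock: 40.88
tcp_pos: [615.8, 288.4, 49.9]
orientation: [-0.001, 0.788, 0.153]
ft_force: [-0.0, -0.1, 0.3]
gripper_width: 51.7
```

```bash
python3 st.py; python3 cupv.py 571 281 124; python3 - <<'E'
from h import *
c=arm.capture("scene"); cv2.imwrite("pics/ccup7.png",cv2.resize(c["color"][200:330,230:390],None,fx=5,fy=4.5))
E
```

```text
40.8833 [615.85  288.428  49.855] [ 0.409  0.243 -0.882 -0.321 -0.179  0.182] 51.73683611163985 [-0.002 -0.12   0.269]
[[ 0.697 -0.153  0.7  ]
 [ 0.108  0.988  0.109]
 [-0.709 -0.001  0.705]]
40.8833 [615.85  288.428  49.855]
scene 264 [571.568 280.216   0.007   0.006] 1.0391301211556332 top z [ 41.975 124.362 125.292 126.711] topcentre [571.873 276.562 130.186]
side 5 [572.722 279.715   0.002   0.083] 0.09683569163150807 top z [ 67.861 126.651 127.884 129.298] topcentre [577.32  272.047 131.098]
both [571.622 280.166   0.005   0.008]
```

View pics/ccup7.png

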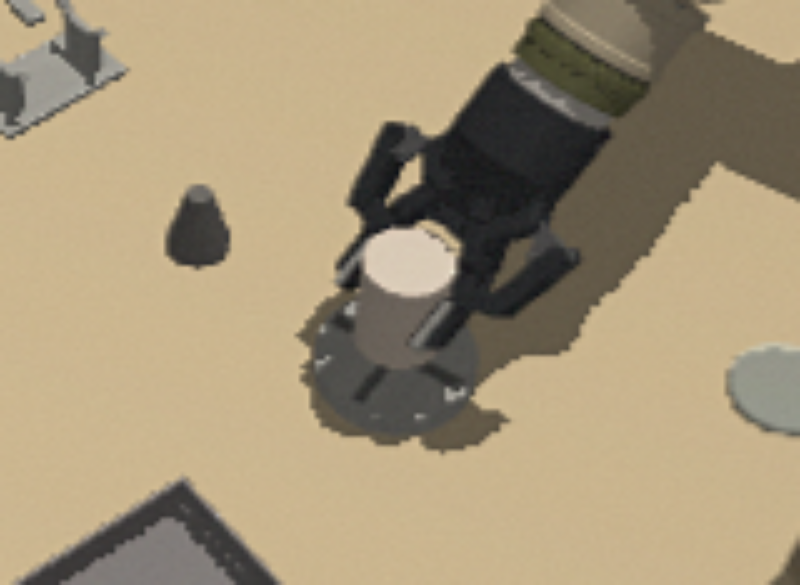

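Over the peg, no contact. Another ~14 mm to go; lower gently until a force shows.

Call:
move_arm(motion=[[[0.4,0,-0.4],[0,0,0],0.5],[[0.3,0,-0.3],[0,0,0],0.5],[[0.15,0,-0.15],[0,0,0],0.5],[[0,0,0],[0,0,0],0.5],[[0,0,0],[0,0,0],0.5]])

```text
clock: 41.45
tcp_pos: [615.6, 289.1, 38.0]
orientation: [-0.001, 0.787, 0.155]
ft_force: [-0.4, -0.2, -1.2]
gripper_width: 51.8
```

Call:
move_arm(motion=[[[0.1,0,-0.1],[0,0,0],0.5],[[0.07,0,-0.07],[0,0,0],0.5],[[0,0,0],[0,0,0],0.5],[[0,0,0],[0,0,0],0.5]])

```text
clock: 41.78
tcp_pos: [615.9, 289.2, 36.0]
orientation: [-0.001, 0.787, 0.155]
ft_force: [0.6, -0.8, -0.1]
gripper_width: 51.5
```

Call:
move_arm(motion=[[[0.07,0,-0.07],[0,0,0],0.5],[[0.07,0,-0.07],[0,0,0],0.5],[[0,0,0],[0,0,0],0.5],[[0,0,0],[0,0,0],0.5]])

```text
clock: 42.12
tcp_pos: [616.6, 289.4, 34.9]
orientation: [-0.0, 0.785, 0.155]
ft_force: [-0.4, -0.1, 2.5]
gripper_width: 52.0
```

Call:
move_arm(motion=[[[0.04,0,-0.04],[0,0,0],0.5],[[0,0,0],[0,0,0],0.5],[[0,0,0],[0,0,0],-0.4],[[0,0,0],[0,0,0],-0.7],[[0,0,0],[0,0,0],-0.7],[[0,0,0],[0,0,0],-0.7]])

```text
clock: 42.62
tcp_pos: [615.5, 289.1, 33.0]
orientation: [-0.001, 0.788, 0.155]
ft_force: [-0.8, 0.1, -0.9]
gripper_width: 72.5
```

```bash
python3 st.py; python3 cupv.py 571 281 110; python3 - <<'E'
from h import *
c=arm.capture("scene"); cv2.imwrite("pics/ccup8.png",cv2.resize(c["color"][200:330,230:390],None,fx=5,fy=4.5))
c=arm.capture("wrist"); cv2.imwrite("pics/wcup8.png",c["color"])
E
```

```text
42.6167 [615.499 289.091  33.003] [ 0.41   0.281 -0.898 -0.376 -0.179  0.182] 72.48584102227261 [-0.808  0.077 -0.858]
[[ 0.697 -0.155  0.7  ]
 [ 0.109  0.988  0.11 ]
 [-0.709 -0.     0.705]]
42.6167 [615.499 289.091  33.003]
scene 313 [572.031 280.963   0.006   0.007] 0.9589975367676722 top z [ 15.278 108.668 109.905 111.092] topcentre [572.269 274.716 116.037]
side 3 [572.723 280.89   -0.004  -0.065] 3.462718822788702e-08 top z [ 16.982 110.647 111.304 111.725] topcentre [572.671 276.454 116.092]
both [572.043 280.939   0.007   0.006]
```

View pics/ccup8.png

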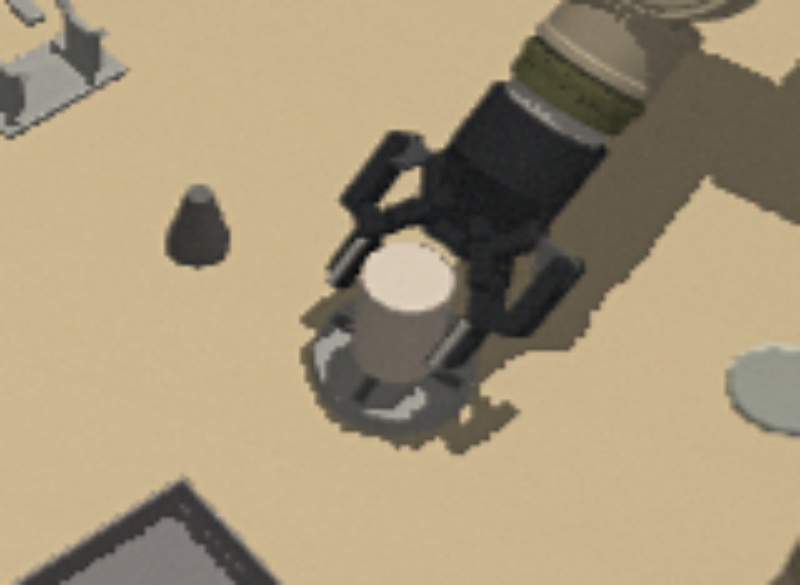

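View pics/wcup8.png

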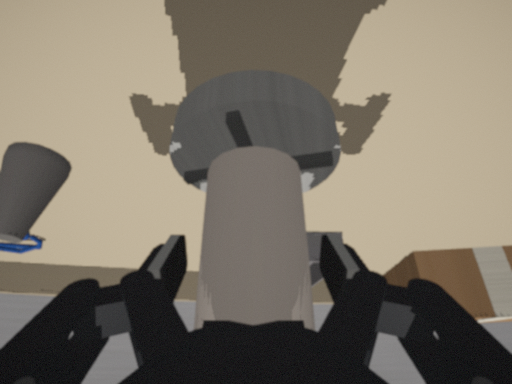

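Call:
move_arm(motion=[[[-1.0,0,0],[0,0,0],-0.7],[[-2.0,0,0],[0,0,0],-0.7],[[-3.0,0,0],[0,0,0],-0.7],[[-3.0,0,0],[0,0,0],-0.7],[[-3.0,0,0],[0,0,0],-0.7],[[-2.0,0,1.0],[0,0,0],-0.7],[[0,0,2.0],[0,0,0],-0.7],[[0,0,0],[0,0,0],-0.7],[[0,0,0],[0,0,0],-0.7],[[0,0,0],[0,0,0],-0.7]])

```text
clock: 43.65
tcp_pos: [538.4, 276.8, 152.3]
orientation: [-0.001, 0.789, 0.154]
ft_force: [-0.6, 0.4, -0.9]
gripper_width: 72.9
```

```bash
python3 st.py; python3 cupv.py 571 281 110; python3 blocks.py; python3 - <<'E'
from h import *
for n in ["scene","side"]:
    c=arm.capture(n); cv2.imwrite(f"pics/fin_{n}.png",c["color"])
    P=cloud(c).reshape(-1,3); q=P[(np.hypot(P[:,0]-615,P[:,1]+268)<20)&(P[:,2]>155)&(P[:,2]<185)]; print(n,"knob",len(q),np.median(q,0),q[:,2].max())
E
```

```text
43.65 [538.392 276.787 152.348] [ 0.462 -0.083 -0.885  0.011 -0.215  0.221] 72.85666882281232 [-0.632  0.363 -0.885]
[[ 0.696 -0.154  0.701]
 [ 0.108  0.988  0.11 ]
 [-0.709 -0.001  0.705]]
43.65 [538.392 276.787 152.348]
scene 261 [571.959 280.753  -0.004  -0.002] 0.6314188350497858 top z [ 15.238 108.406 109.56  110.61 ] topcentre [573.273 282.452 109.802]
side 199 [573.05  280.162  -0.009   0.025] 1.1549276497193688 top z [ 15.962 109.27  110.126 110.879] topcentre [572.174 279.486 109.788]
both [572.263 280.668  -0.002   0.003]
43.9 [538.3 276.8 151.9] [0.4622, -0.0825, -0.8847, 0.0114, -0.2154, 0.2207]
scene knob 38 [ 619.06366486 -263.92640708  169.2056062 ] 174.0505179743195
side knob 95 [ 610.77925034 -272.11083609  171.71219921] 177.32169757466565
```

View pics/fin_scene.png

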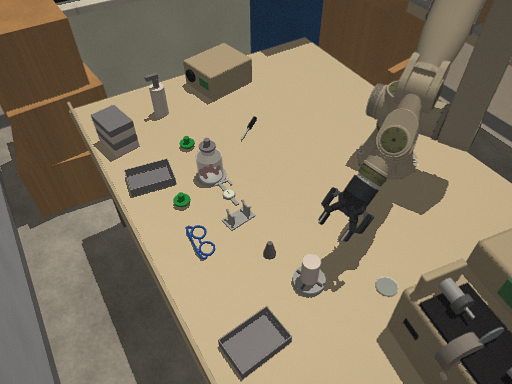

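View pics/fin_side.png

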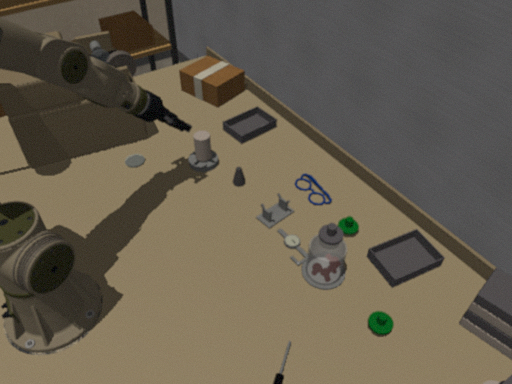

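```bash
python3 -c "
from bench import arm
print(arm.close_job())"
```

```text
the job is handed in; nothing more can be done
None
```

The job is handed in after about 44 s on the robot's clock. `close_job` gives no verdict, so these are my own last readings.

- **Blocks:** all four red blocks present are in the jar. They lie on its floor, well below 100 mm, and no red was left on the bench in the scene or side pictures. I saw no fifth block.
- **Stopper:** it is back in the neck. The knob top is at about 174 mm, where it was at the start, and the axis is about 1 mm from the neck's axis as I measured it. The look-alike green caps were not touched.
- **Cup:** it stands mouth down over the peg. Its top is at about 110 mm, so the rim is on the ribs. The centre is at about (572, 281) mm and the peg at (571.5, 281) mm, with tilt near zero in the combined fit. The side camera alone showed up to 0.03 rad.
- **Bystanders and arm:** in the pictures the other things are where they were. The arm is clear of everything.

**What disagreed or failed:**
- **Tool point:** all three cameras put the real fingertips about 42 mm behind the reported TCP. My first grasp of the stopper therefore closed on air above the knob, without harm. I allowed for that offset in every later move.
- **Small force readings:** closing on the block stems and on the stopper's knob showed 5 to 8 N upward.

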